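Unlock the medicine transport case and pack the ward order

TASK

Draw the sliding keeper fully back, swing the latch it was blocking fully open, and lift the lid of the transport case until it rests back on its stop. Then pack the order waiting on the counter: every small white carton lying flat on the floor of the wide bay and every square tablet bottle on the floor of the narrow bay, not stacked. Leave the keeper and latch open and the lid on its stop for the pharmacist's check, and do not disturb the measuring beaker and the amber bottles standing among them.

Things in the scene. Friction and masses are not known exactly. Their poses are not given: they have to be found in the camera images.
- case: Grey case, fixed. Outside 170 (x) x 325 (y) x 80 mm high, walls and floor 5 mm, with a lid. Origin: underside centre; own x away from the robot to the hinge, y to the robot's left. A divider (y -57 to -52 mm, 65 mm high) parts a wide bay (y -52 to 157) from a narrow one (y -157 to -57), both x -80 to 80. A ledge for the catches juts from the front: x -190 to -85, y -120 to 80, top 70 mm.
- carton_bay (a point): Centre of the inner floor of the wide bay (210 mm wide in case y, 160 mm in case x). Axes as the case.
- bottle_bay (a point): Centre of the inner floor of the narrow bay (100 mm wide in case y, 160 mm in case x). Axes as the case.
- keeper (a joint): First catch: steel slide on the ledge, in m. At 0 (home; starts 0 to 0.002) its nose stands beside the latch's tail and blocks it. It slides 20 mm to the case's own -x (towards the robot) to its stop at 0.02, which frees the latch. Stays where left; about 1.5 N to slide.
- keeper_fin (a point): Grip point of the keeper's upright black fin, 10 mm below its top: fin 12 mm (case x) x 22 mm (case y), top at 118 mm above the counter, free above 84 mm. 50 mm to case -y of the latch pivot. Moves with the keeper. Pinch it across case x from above.
- latch (a joint): Second catch: steel swivel latch on an upright pivot, in rad. At 0 (starts 0 to 0.04) its arm points to case +x, 20 mm over the lid's front edge. Opens to a stop at 1.57, counter-clockwise from above: the post on its tail swings to case -y. The arm clears the lid only beyond about 1.3. Stays where left; 1.5 N at the post. Blocked within 0.15 of closed while the keeper is home.
- latch_post (a point): Grip point on the upright round black post on the latch's tail, post 14 mm across, rising from z = 99 to 135 mm above the counter; this point is 12 mm below its top, 35 mm from the pivot axis (in case -x from the pivot when closed). Moves with the latch.
- latch_pivot (a point): Point on the latch's vertical pivot axis, fixed to the case, 103 mm to case -x of the case centre, 91 mm above the counter. Axes as the case.
- lid (a joint): Lid of the case, in rad. 0 = shut; grows as its front edge lifts up and over towards case +x; 1.75 = resting open on its stop, 10 degrees past upright. A stiff friction hinge: it stays wherever left. About 7 N at the handle to lift. Lid 170 x 325 x 8 mm, 0.4 kg, shut top at 89 mm.
- lid_handle (a point): Centre of the round steel bar (10 mm thick, 110 mm long along case y) on the lid's outer face, standing 35 mm off the face (bar centre), 130 mm from the hinge line. Moves with the lid.
- lid_hinge (a point): Middle of the lid's hinge line (along case y) on the rear rim, 85 mm to case +x of the case centre, 80 mm above the counter. Fixed to the case; axes as the case.
- carton_a_center (a point): Centre of a plain white medicine carton with a teal band, 110 (own x) x 44 (own y) x 56 mm (own z, up as it lies at first), about 0.12 kg. The cartons are alike; some may be absent.
- carton_b_center (a point): Centre of a plain white medicine carton with a teal band, 110 (own x) x 44 (own y) x 56 mm (own z, up as it lies at first), about 0.12 kg. The cartons are alike; some may be absent.
- carton_c_center (a point): Centre of a plain white medicine carton with a teal band, 110 (own x) x 44 (own y) x 56 mm (own z, up as it lies at first), about 0.12 kg. The cartons are alike; some may be absent.
- bottle_a_center (a point): Centre, half-way up (35 mm), of a white square-bodied tablet bottle with a round grey cap: body 50 x 50 mm and 50 mm high, cap 42 mm across, 70 mm high over all; own z runs from base to cap; about 0.13 kg. The bottles are alike; some may be absent.
- bottle_b_center (a point): Centre, half-way up (35 mm), of a white square-bodied tablet bottle with a round grey cap: body 50 x 50 mm and 50 mm high, cap 42 mm across, 70 mm high over all; own z runs from base to cap; about 0.13 kg. The bottles are alike; some may be absent.
- beaker: Bystander: clear plastic measuring beaker, 64 mm across, 70 mm high, stands among the cartons and bottles; origin at underside centre. Leave alone.
- syrup: Bystander: round amber glass bottle, 60 mm across, 150 mm high; origin at underside centre. Leave alone.
- syrup2: Bystander: second amber glass bottle, the same. Leave alone.
There are look-alikes about, which are no part of the job. What is shaped like the part that bears carton_b_center but pink is not meant. What is shaped like the part that bears carton_c_center but pink is not meant.

How it is judged:
By the outcome, as a careful person would: the job done as asked, in the order asked, and still so for the second after the job is handed in, with the robot touching nothing.
Of carton_a, carton_b, carton_c, bottle_a, bottle_b only 3 to 5 are there at a start; the rules pass over those that are not, and their reading is None.
At some moment in a run one of carton_a, carton_b, carton_c, bottle_a, bottle_b may be knocked a few centimetres aside while the robot is not near it.
Once in a run the grip may slacken for a moment while it holds something.
It also fails if it takes over 210 s, if anything falls off the work surface, if the arm or the gripper's body presses on something with over 40 N, if the wrist force passes 120 N, or if a joint passes its speed limit or range.

ROBOT

A 6-joint arm with a two-finger parallel gripper is mounted at the origin on the work surface. World frame = base frame: x ahead of the robot, y to its left, z up, the work surface at z = 0. Lengths are in mm, angles in rad, forces in N, time in s.
With the tool pointing down it reaches from about 300 to 775 mm from the base axis. Payload 14.6 kg.
Tool frame: the origin (TCP) lies midway between the tips of the shut fingers; the grasp point (between the pads) lies 19 mm behind it; y points along the fingers, x is the direction in which the jaws open and shut, and the axes are right-handed (so a half turn about y gives the same grasp; the last joint's range is limited). The gripper opens to 94 mm and grips with 3 to 60 N. Pads are 16 mm wide; open, the fingers measure 119 mm over their backs; the gripper's body (75 mm by 177 mm) begins 78 mm behind the grasp point.
Start: joints at [1.179, 0.3, 1.521, -0, 1.321, -0.067], TCP at [175.513, 521.234, 205.446] pointing down, gripper open.
Joint ranges: [-3.03, 3.03], [-0.79, 2.21], [0.23, 2.52], [-1.04, 4.18], [0, 3.07], [-2.55, 2.55]. Speed limits (rad/s): [2.22, 2.22, 2.57, 3.14, 3.14, 3.14].

INTERFACE

Orientations are given as [roll, pitch, yaw] about the fixed x, y, z axes, in that order (R = Rz(yaw) Ry(pitch) Rx(roll)).
In Python, from cell import * gives the robot as it stands. The module is installed in compiled form; this text tells all that it offers.
- The arm moves only by the tool drive_tool, never from a script. Its argument "increments" is a list of rows, each a list of 7 numbers: the opening, from 0 (shut) to 1 (fully open), then the shift along the tool's x, y, z in m, then the turn, a rotation vector about the tool's x, y, z in degrees. A call has 1 to 5 rows; each row is the pose to reach, as a shift and turn from the pose commanded when the call began, along the tool's axes at that moment; what a row does not reach only later rows make up. A row lasts 1/8 s, in which the tool goes at most 62.5 mm and 10.7 degrees, less where a joint would pass 70% of its speed; a pose out of reach is approached as far as the arm can. A call with a gripper value outside its range is refused whole. The fingers move at their own pace and stop on an object; the grip force is fixed at half the most. Time passes only in rows, so rows that repeat a pose let the fingers close. It gives the time, the measured TCP pose, the force and the opening at its end, in the units of the state.
- read_state(): the state, without advancing time (a new reading comes with each control period).
- get_image(name): name is "scene" or "top" or "wrist"; returns the picture (384x512x3 uint8, red, green, blue); there is no depth.
- camera_info(name): a dict with "fx", "fy", "cx", "cy" (pixels), "distortion" ([k1, k2, p1, p2, k3] as OpenCV has them; the pictures are not rectified), "origin" and "rotation" of the camera in the world. Camera axes: x right, y down, z forward; pixel columns grow to the right and rows downward; lengths in mm; the calibration is good to about 2 mm. A picture is of the moment at which its call begins: read the wrist's pose just before it. camera_info takes no time and is no camera call; for the wrist camera it gives the pose at the moment of the call.
- close_job(): hands the job in, once; it reports no verdict.
The state is a dict: "clock": time; "joint_pos": joint angles; "dq": joint speeds; "tau": joint torques, N m; "eef_pos": TCP position; "orientation": TCP orientation; "wrist_force": force on the tool from outside, world axes, zero at the start; "wrist_torque": the same for the moment, N m; "grip_width": opening from 0.0 (shut) to 1.0 (fully open).
Only numpy, scipy, OpenCV 4.12 (cv2) and the standard library are available. Lean on these libraries where they do the work, as an engineer would, in place of code of your own. Each camera call takes 0.05 s, during which the arm holds its last target. There are 200 camera calls.

## Working session

There is one attempt and no reset: what is moved stays moved. The work goes in short steps, Python scripts to look and compute and a tool call to move; the robot and the scene stay as the last step left them, time stands still between calls to the robot, and variables do not carry over. Pictures are saved under pics/ and viewed, about 12 in all and at most 16, crops included, and the job is handed in when it is done.

Besides the shell and the picture viewer there is one more tool, called after "Emit:" as name(argument=value, ...) on one line, values as JSON. drive_tool: Moves the arm, as the interface text tells. Its arguments: {"type":"object","properties":{"increments":{"type":"array"}},"required":["increments"]}

```bash
mkdir -p pics
cat > h.py <<'E'
from cell import *
import numpy as np, cv2
from scipy.spatial.transform import Rotation as R
def snap(n,f,crop=None,scale=1):
    im=get_image(n)[:,:,::-1]
    cv2.imwrite('pics/raw_'+f,im)
    if crop: x0,y0,x1,y1=crop; im=im[y0:y1,x0:x1]
    if scale!=1: im=cv2.resize(im,None,fx=scale,fy=scale,interpolation=cv2.INTER_CUBIC)
    cv2.imwrite('pics/'+f,im)
def ray(ci,uv):
    K=np.array([[ci['fx'],0,ci['cx']],[0,ci['fy'],ci['cy']],[0,0,1.]])
    p=cv2.undistortPoints(np.array([[uv]],float),K,np.array(ci['distortion'],float))[0,0]
    d=np.array(ci['rotation'])@np.array([p[0],p[1],1]); return np.array(ci['origin'],float),d/np.linalg.norm(d)
def onz(ci,uv,z):
    o,d=ray(ci,uv); return o+d*(z-o[2])/d[2]
def tri(a):
    A=np.zeros((3,3));b=np.zeros(3)
    for ci,uv in a:
        o,d=ray(ci,uv);P=np.eye(3)-np.outer(d,d);A+=P;b+=P@o
    x=np.linalg.solve(A,b); return x
def proj(ci,X):
    K=np.array([[ci['fx'],0,ci['cx']],[0,ci['fy'],ci['cy']],[0,0,1.]])
    Rm=np.array(ci['rotation']).T
    return cv2.projectPoints(np.array(X,float).reshape(-1,1,3),cv2.Rodrigues(Rm)[0],-Rm@np.array(ci['origin'],float),K,np.array(ci['distortion'],float))[0][:,0]
def state():
    s=read_state(); return s
E
python3 - <<'E'
from h import *
np.set_printoptions(precision=3,suppress=True)
s=read_state(); print(s)
for n in('scene','top','wrist'):
    print(n,camera_info(n))
    snap(n,n+'0.png',scale=1.5)
E
```

```text
{'clock': 0.0, 'joint_pos': array([ 1.179,  0.3  ,  1.522,  0.   ,  1.321, -0.067]), 'dq': array([ 0.001, -0.002, -0.   , -0.   ,  0.001, -0.002]), 'tau': array([ -0.002, -53.181, -35.274,   0.071,   0.024,  -0.   ]), 'eef_pos': array([175.41 , 521.001, 204.883]), 'orientation': array([-1.571,  0.001,  1.246]), 'wrist_force': array([-0.05 ,  0.94 ,  0.117]), 'wrist_torque': array([ 0.044,  0.02 , -0.036]), 'grip_width': 0.9994480750601397}
scene {'fx': 421.6073746516181, 'fy': 421.6073746516181, 'cx': 247.1562282348359, 'cy': 199.8841271151629, 'distortion': array([-0.146,  0.   ,  0.   ,  0.   ,  0.   ]), 'origin': array([1069.361, -272.452, 1176.891]), 'rotation': array([-2.606,  0.002,  1.114])}
top {'fx': 498.08959740538944, 'fy': 498.08959740538944, 'cx': 258.3592578017416, 'cy': 193.09072039972114, 'distortion': array([0.027, 0.   , 0.   , 0.   , 0.   ]), 'origin': array([ 369.362,   -9.697, 1645.46 ]), 'rotation': array([-3.062,  0.008, -1.582])}
wrist {'fx': 327.8388971643285, 'fy': 327.8388971643285, 'cx': 248.06195949895454, 'cy': 188.0959297046166, 'distortion': array([-0.059,  0.   ,  0.   ,  0.   ,  0.   ]), 'origin': array([ 94.314, 548.748, 384.341]), 'rotation': array([2.852, 0.001, 1.245])}
```

Run:
```python
s=open('h.py').read()
s=s.replace("def onz","def cam(n):\n    c=dict(camera_info(n)); c['rotation']=R.from_euler('xyz',c['rotation']).as_matrix(); return c\ndef onz")
open('h.py','w').write(s)
```

```text
(no output)
```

View pics/scene0.png

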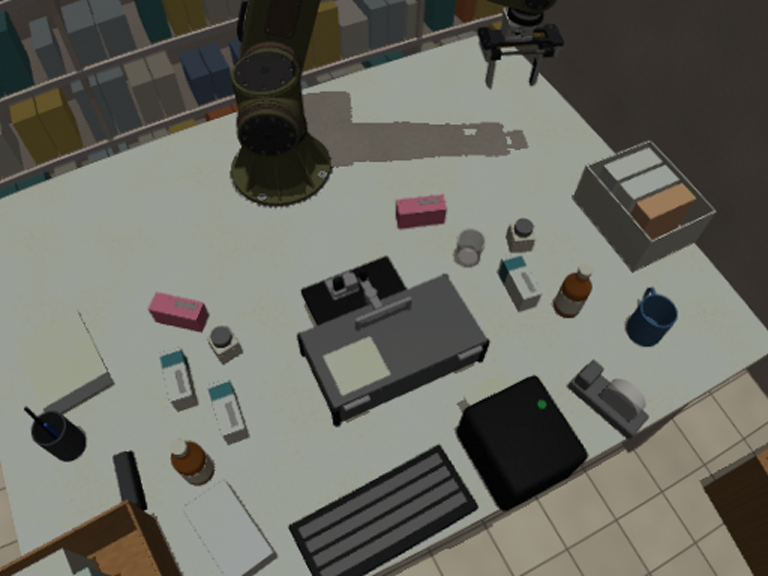

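View pics/top0.png

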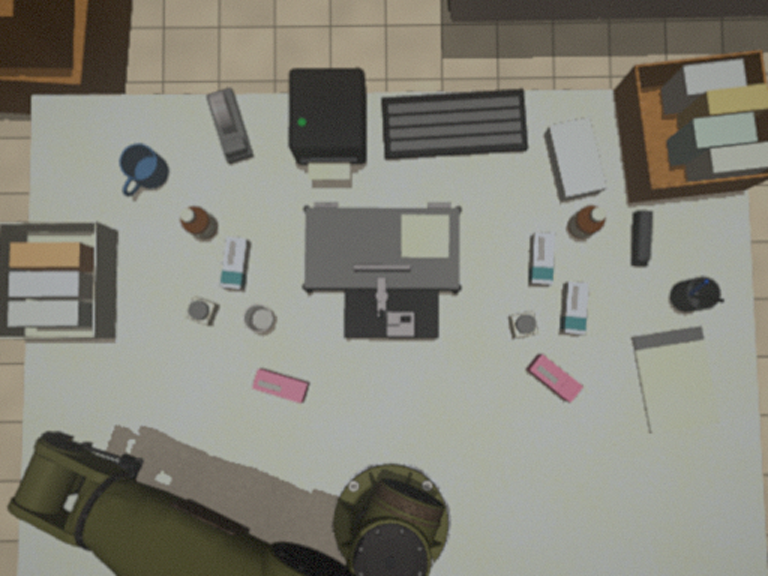

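Run:
```python
import cv2,numpy as np
t=cv2.imread('pics/raw_top0.png'); 
a=t[125:275,110:430]; cv2.imwrite('pics/c1.png',cv2.resize(a,None,fx=2.5,fy=2.5,interpolation=cv2.INTER_CUBIC))
s=cv2.imread('pics/raw_scene0.png'); a=s[110:310,90:390]
cv2.imwrite('pics/c2.png',cv2.resize(a,None,fx=2.6,fy=2.6,interpolation=cv2.INTER_CUBIC))
```

```text
(no output)
```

View pics/c1.png

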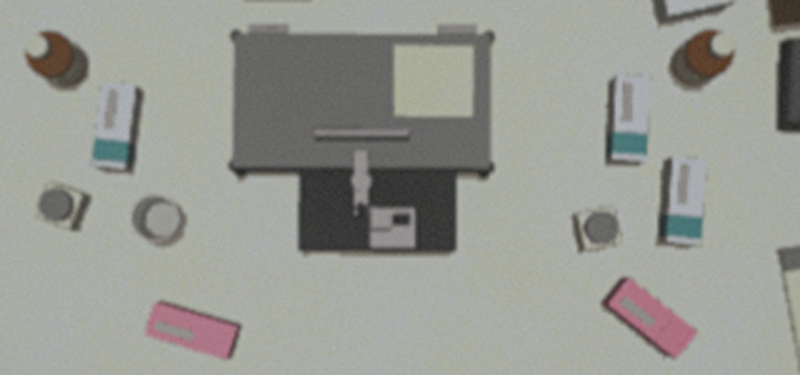

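View pics/c2.png

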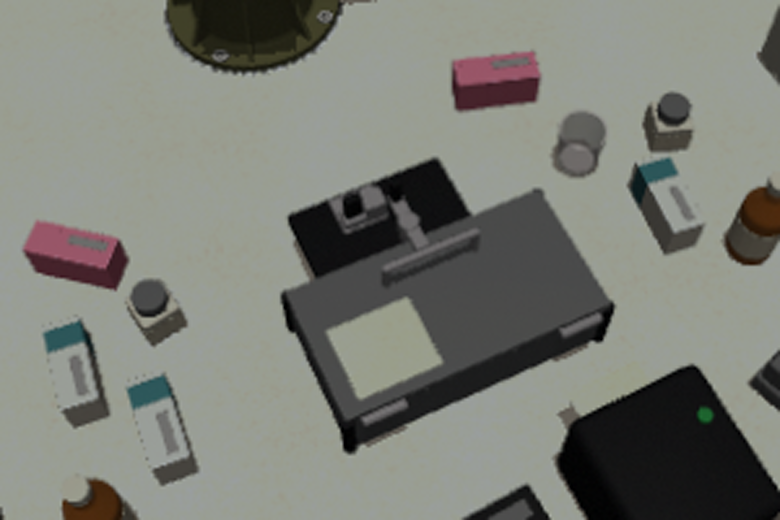

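```bash
cat > m1.py <<'E'
from h import *
np.set_printoptions(precision=1,suppress=True)
T=cam('top');S=cam('scene')
t=lambda x,y:(110+x/2.5-.3,125+y/2.5-.3)
s=lambda x,y:(90+x/2.6-.3,110+y/2.6-.3)
for n,a,b in [('FR-',(491,172),(288,297)),('FL+',(233,168),(538,192)),('RL+',(235,34),(612,305)),('RR-',(491,34),(350,418)),
 ('handle-',(410,134),(385,272)),('handle+',(316,132),(480,236)),('post',(358,212),(397,188)),('fin',(401,219),(353,203)),
 ('capL',(56,205),(674,105)),('capR',(600,228),(150,294)),
 ('ledgeR',(455,250),(290,217)),('ledgeL',(300,250),(436,160)),
 ('beakerrim',(160,220),(582,132))]:
    X=tri([(T,t(*a)),(S,s(*b))]); print(n,X,proj(T,X)[0]-t(*a))
for n,cs in [('cartL',[(105,82),(138,88),(127,168),(92,162)]),('cartRa',[(614,75),(649,77),(648,160),(612,158)]),('cartRb',[(669,157),(705,159),(701,242),(663,240)])]:
    P=np.array([onz(T,t(*c),56)[:2] for c in cs]);print(n,P.mean(0),'len',np.linalg.norm(P[0]-P[3]),np.linalg.norm(P[1]-P[2]),'w',np.linalg.norm(P[0]-P[1]),'dir',np.degrees(np.arctan2(*((P[0]+P[1]-P[2]-P[3])[::-1]))))
for n,cs in [('bL',[(48,183),(88,193),(77,229),(38,218)]),('bR',[(575,212),(615,207),(621,243),(580,250)])]:
    P=np.array([onz(T,t(*c),50)[:2] for c in cs]);print(n,P.mean(0))
print('syr',onz(T,t(722,45),150),onz(T,t(37,47),150))
E
python3 m1.py
```

```text
FR- [ 492.6 -147.2   71.9] [-0.7 -0.2]
FL+ [500.  176.4  81. ] [0. 0.]
RL+ [670.4 173.6  86.6] [-0.3 -0.1]
RR- [ 665.  -148.    95.6] [-0.8 -0.3]
handle- [536.8 -44.5 121. ] [-0.6 -0.2]
handle+ [541.1  71.4 118.5] [-0.6 -0.3]
post [441.1  18.7 115.4] [0. 0.]
fin [432.3 -33.9 107.2] [-0.1 -0. ]
capL [456.8 402.1  71.7] [-0.2 -0.1]
capR [ 419.4 -285.9   70.5] [0.1 0. ]
ledgeR [ 394.1 -101.5   69.2] [-0.3 -0.1]
ledgeL [396.   93.4  65.8] [0.1 0. ]
beakerrim [437.6 273.8  66.1] [-0.9 -0.4]
cartL [559.5 330.2] len 104.51625378737532 104.13839000467459 w 43.31674859876155 dir -8.22700471225185
cartRa [ 561.1 -330.9] len 107.14544495097792 107.02621613286993 w 44.814128433781896 dir -2.5882524610412134
cartRb [ 455.1 -396.2] len 106.31065892892785 106.03346803646656 w 45.73418811878725 dir -5.223375295866107
bL [456.7 398.6]
bR [ 420.2 -286.2]
syr [ 636.4 -424.1  150. ] [644.6 405.8 150. ]
```

```bash
cat > plan.py <<'E'
import numpy as np, json, math, os
from scipy.spatial.transform import Rotation as R
F='cmd.json'
# pose: x,y,z mm, yaw deg ; tool down. Rows in tool axes at call start. plan() tracks the commanded pose.
def tool(yaw): return R.from_euler('z',yaw,degrees=True)*R.from_euler('x',-90,degrees=True)
def plan(wps,save=True):
    """wps: (x,y,z,yaw,grip,n_hold[,step mm]) ; prints one line per call"""
    p=json.load(open(F)) if os.path.exists(F) else [175.5,521.2,205.4,1.246*57.29578]
    p=np.array(p); rows=[];
    def flush():
        nonlocal rows
        if rows: print(json.dumps(rows).replace(' ','')); rows=[]
    start=p.copy()
    for w in wps:
        step=w[6] if len(w)>6 else 50
        d=np.array(w[:4])-p; n=max(1,math.ceil(max(np.linalg.norm(d[:3])/step,abs(d[3])/9)-1e-6))
        seq=[p+d*(i+1)/n for i in range(n)]+[np.array(w[:4],float)]*w[5]
        for q in seq:
            if len(rows)==5: flush(); start=p.copy()
            s=tool(start[3]).inv().apply(q[:3]-start[:3]); s=np.round(s)/1000 if w[5]==0 else np.round(s*2)/2000
            a=round(-(q[3]-start[3]),1)
            rows.append([w[4]]+[float(round(v,4)) for v in s]+[0,float(a),0])
            p=np.r_[start[:3]+tool(start[3]).apply(s*1000),start[3]-a]
    flush()
    print('end',p.round(2))
    if save: json.dump(list(p),open(F,'w'))
E
python3 -c "
from plan import *
plan([(300,260,260,36,1,0),(435,-5,250,0,1,1)])"
```

```text
[[1,-0.035,-0.009,-0.034,0,5.9,0],[1,-0.069,-0.018,-0.067,0,11.8,0],[1,-0.104,-0.027,-0.101,0,17.7,0],[1,-0.139,-0.036,-0.134,0,23.6,0],[1,-0.173,-0.046,-0.168,0,29.5,0]]
[[1,-0.014,-0.009,-0.046,0,5.9,0],[1,-0.0265,-0.0075,-0.094,0,11.9,0],[1,-0.0395,-0.0055,-0.142,0,17.9,0],[1,-0.052,-0.004,-0.19,0,23.9,0],[1,-0.065,-0.002,-0.2375,0,29.9,0]]
[[1,0.013,0.0015,-0.048,0,6.0,0],[1,0.026,0.0035,-0.096,0,12.0,0],[1,0.026,0.0035,-0.096,0,12.0,0]]
end [ 4.3508e+02 -5.0700e+00  2.4990e+02 -1.0000e-02]
```

Emit:
drive_tool(increments=[[1,-0.035,-0.009,-0.034,0,5.9,0],[1,-0.069,-0.018,-0.067,0,11.8,0],[1,-0.104,-0.027,-0.101,0,17.7,0],[1,-0.139,-0.036,-0.134,0,23.6,0],[1,-0.173,-0.046,-0.168,0,29.5,0]])

```text
clock: 0.78
eef_pos: [279.8, 302.2, 251.6]
orientation: [-1.571, 0.0, 0.728]
wrist_force: [0.3, 0.4, 0.3]
grip_width: 1.003
```

Emit:
drive_tool(increments=[[1,-0.014,-0.009,-0.046,0,5.9,0],[1,-0.0265,-0.0075,-0.094,0,11.9,0],[1,-0.0395,-0.0055,-0.142,0,17.9,0],[1,-0.052,-0.004,-0.19,0,23.9,0],[1,-0.065,-0.002,-0.2375,0,29.9,0]])

```text
clock: 1.4
eef_pos: [390.1, 81.9, 253.4]
orientation: [-1.571, -0.0, 0.206]
wrist_force: [1.0, 0.3, 0.4]
grip_width: 1.002
```

Emit:
drive_tool(increments=[[1,0.013,0.0015,-0.048,0,6,0],[1,0.026,0.0035,-0.096,0,12,0],[1,0.026,0.0035,-0.096,0,12,0]])

```text
clock: 1.78
eef_pos: [435.6, -7.2, 249.3]
orientation: [-1.571, 0.001, -0.005]
wrist_force: [0.6, -0.6, -0.9]
grip_width: 1.003
```

Run:
```python
from h import *
s=read_state();print(s['clock'],s['eef_pos'],s['orientation'],s['wrist_force'])
import pickle;pickle.dump(cam('wrist'),open('w1.pkl','wb'))
snap('wrist','w1.png',scale=1.5)
```

```text
1.775 [435.57627993  -7.2093965  249.29145298] [-1.57088178e+00  1.34422679e-03 -4.88458320e-03] [ 0.60473669 -0.58330531 -0.85750271]
```

View pics/w1.png

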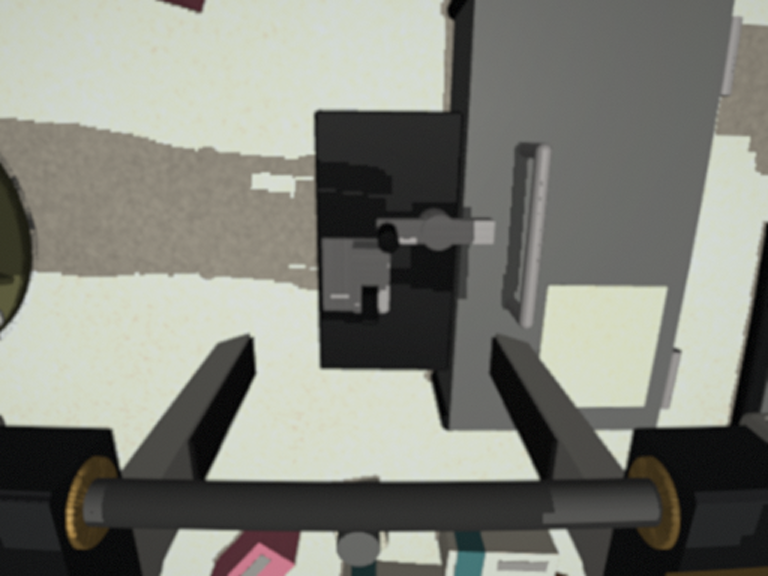

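```bash
python3 - <<'E'
from h import *
import pickle
np.set_printoptions(precision=1,suppress=True)
W=pickle.load(open('w1.pkl','rb'));f=lambda x,y:(x/1.5-.2,y/1.5-.2)
for n,uv,z in [('fin',(370,302),118),('post',(388,234),135),('pivot',(438,228),99),('hA',(542,148),124),('hB',(527,322),124),('ledL',(316,112),70),('ledR',(321,367),70),('noteL',(546,286),89),('noteR',(540,406),89)]:
    print(n,onz(W,f(*uv),z))
T=cam('top');t=lambda x,y:(110+x/2.5-.3,125+y/2.5-.3)
for n,a,z in [('post',(358,212),133),('fin',(401,219),118)]: print('triang',n,tri([(W,f(*{'post':(388,234),'fin':(370,302)}[n])),(T,t(*a))]))
E
python3 - <<'E'
import cv2
a=cv2.imread('pics/raw_w1.png')[130:230,200:370];cv2.imwrite('pics/w1c.png',cv2.resize(a,None,fx=4.5,fy=4.5,interpolation=cv2.INTER_CUBIC))
E
```

```text
fin [431.7 -29.2 118. ]
post [443.1  20.1 135. ]
pivot [478.   17.1  99. ]
hA [536.2  70.5 124. ]
hB [536.3 -41.8 124. ]
ledL [394.6  93.9  70. ]
ledR [ 391.3 -100.9   70. ]
noteL [559.4 -27.5  89. ]
noteR [ 564.7 -126.6   89. ]
triang post [442.   18.4 125.5]
triang fin [431.9 -34.2 103.8]
```

View pics/w1c.png

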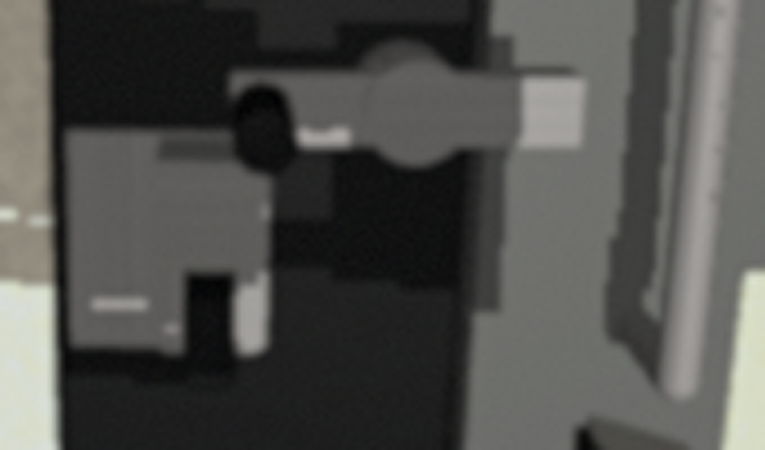

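```bash
echo '[435.5,-6,249.9,0]'>cmd.json; python3 -c "
from plan import *
plan([(432,-32,130,0,.5,0),(432,-32,89.5,0,.5,2,30),(432,-32,89.5,0,0,4)])
plan([(409,-32,89.5,0,0,2,8)])"
```

```text
[[0.5,-0.001,0.04,-0.009,0,-0.0,0],[0.5,-0.002,0.08,-0.017,0,-0.0,0],[0.5,-0.004,0.12,-0.026,0,-0.0,0],[0.5,-0.004,0.14,-0.026,0,-0.0,0],[0.5,-0.0035,0.1605,-0.026,0,-0.0,0]]
[[0.5,0.0,-0.0,-0.0,0,-0.0,0],[0.5,0.0,-0.0,-0.0,0,-0.0,0],[0,0.0,-0.0,-0.0,0,-0.0,0],[0,0.0,-0.0,-0.0,0,-0.0,0],[0,0.0,-0.0,-0.0,0,-0.0,0]]
[[0,0.0,-0.0,-0.0,0,-0.0,0],[0,0.0,-0.0,-0.0,0,-0.0,0]]
end [432.  -32.   89.4   0. ]
[[0,-0.0075,-0.0,-0.0,0,-0.0,0],[0,-0.0155,-0.0,-0.0,0,-0.0,0],[0,-0.023,-0.0,-0.0,0,-0.0,0],[0,-0.023,-0.0,-0.0,0,-0.0,0],[0,-0.023,-0.0,-0.0,0,-0.0,0]]
end [409.  -32.   89.4   0. ]
```

Emit:
drive_tool(increments=[[0.5,-0.001,0.04,-0.009,0,0,0],[0.5,-0.002,0.08,-0.017,0,0,0],[0.5,-0.004,0.12,-0.026,0,0,0],[0.5,-0.004,0.14,-0.026,0,0,0],[0.5,-0.0035,0.1605,-0.026,0,0,0]])

```text
clock: 2.45
eef_pos: [431.2, -29.9, 88.9]
orientation: [-1.571, 0.0, 0.002]
wrist_force: [-0.0, 0.5, -0.4]
grip_width: 0.516
```

Emit:
drive_tool(increments=[[0.5,0,0,0,0,0,0],[0.5,0,0,0,0,0,0],[0,0,0,0,0,0,0],[0,0,0,0,0,0,0],[0,0,0,0,0,0,0]])

```text
clock: 3.08
eef_pos: [431.8, -31.2, 89.8]
orientation: [-1.571, -0.001, -0.0]
wrist_force: [-0.1, -4.1, 0.8]
grip_width: 0.221
```

Emit:
drive_tool(increments=[[0,0,0,0,0,0,0],[0,0,0,0,0,0,0]])

```text
clock: 3.32
eef_pos: [431.8, -31.3, 89.7]
orientation: [-1.571, -0.001, -0.0]
wrist_force: [0.5, -3.6, 3.1]
grip_width: 0.206
```

Emit:
drive_tool(increments=[[0,0,0,0,0,0,0],[0,0,0,0,0,0,0],[0,0,0,0,0,0,0]])

```text
clock: 3.7
eef_pos: [431.8, -31.2, 89.6]
orientation: [-1.571, -0.001, -0.0]
wrist_force: [1.3, -5.7, 5.0]
grip_width: 0.208
```

Run:
```python
from h import *
s=read_state();print(s['clock'],s['eef_pos'],s['wrist_force'],s['wrist_torque'],s['grip_width'])
im=get_image('wrist')[:,:,::-1];cv2.imwrite('pics/w2.png',cv2.resize(im[130:384,80:440],None,fx=2,fy=2))
```

```text
3.7 [431.82855492 -31.22812834  89.64991473] [ 1.2977333  -5.67635078  4.95936371] [-1.01334637 -0.08784046 -0.05101149] 0.20770140544279037
```

View pics/w2.png

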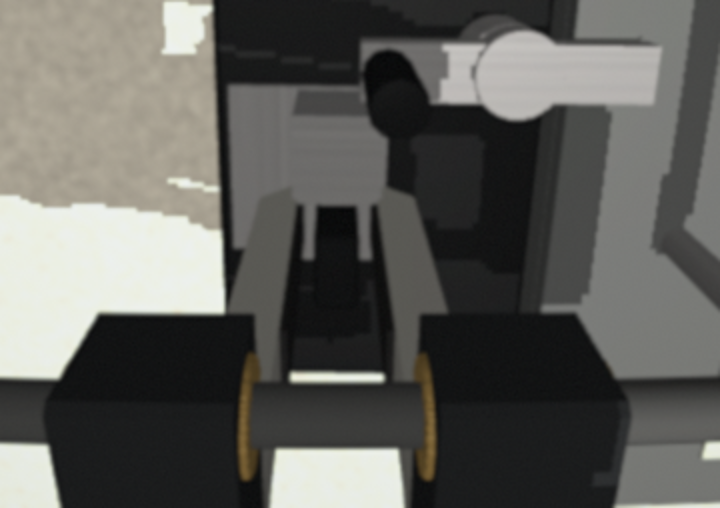

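Emit:
drive_tool(increments=[[0.5,0,0,0,0,0,0],[0.5,0,0,0,0,0,0],[0.5,0,-0.003,-0.007,0,0,0],[0,0,-0.003,-0.007,0,0,0],[0,0,-0.003,-0.007,0,0,0]])

```text
clock: 4.38
eef_pos: [431.5, -38.0, 92.4]
orientation: [-1.571, 0.0, -0.0]
wrist_force: [0.9, -1.2, 0.4]
grip_width: 0.323
```

Emit:
drive_tool(increments=[[0,0,0,0,0,0,0],[0,0,0,0,0,0,0],[0,0,0,0,0,0,0]])

```text
clock: 4.75
eef_pos: [431.7, -37.9, 92.4]
orientation: [-1.571, -0.0, -0.0]
wrist_force: [0.9, 1.2, -0.9]
grip_width: 0.126
```

Emit:
drive_tool(increments=[[0,-0.007,0,0,0,0,0],[0,-0.014,0,0,0,0,0],[0,-0.02,0,0,0,0,0],[0,-0.023,0,0,0,0,0],[0,-0.023,0,0,0,0,0]])

```text
clock: 5.38
eef_pos: [413.2, -37.6, 93.2]
orientation: [-1.57, -0.013, -0.001]
wrist_force: [43.5, 11.1, -32.5]
grip_width: 0.132
```

Emit:
drive_tool(increments=[[0,0,0,0,0,0,0],[0,0,0,0,0,0,0]])

```text
clock: 5.62
eef_pos: [413.2, -37.6, 93.1]
orientation: [-1.57, -0.013, -0.001]
wrist_force: [42.8, 10.6, -32.0]
grip_width: 0.127
```

```bash
echo '[409,-39,92.4,0]'>cmd.json; python3 -c "
from plan import *
plan([(413,-39,92.4,0,.4,1),(413,-38,125,0,.4,0,35),(443,18,140,0,.4,0,45),(443,18,104,0,.4,1,40),(443,18,104,0,0,4)])
print()
plan([(478-35*np.cos(a),18-35*np.sin(a),104,0,0,0) for a in np.radians([15,30,45,60,75,90])]+[(481,-18,104,0,0,3)])"
```

```text
[[0.4,0.004,0.0,0.0,0,-0.0,0],[0.4,0.004,0.0,0.0,0,-0.0,0],[0.4,0.004,-0.033,0.001,0,-0.0,0],[0.4,0.019,-0.04,0.029,0,-0.0,0],[0.4,0.034,-0.048,0.057,0,-0.0,0]]
[[0.4,0.0,0.0365,0.0,0,-0.0,0],[0.4,0.0,0.0365,0.0,0,-0.0,0],[0,0.0,0.0365,0.0,0,-0.0,0],[0,0.0,0.0365,0.0,0,-0.0,0],[0,0.0,0.0365,0.0,0,-0.0,0]]
[[0,0.0,-0.0,0.0,0,-0.0,0],[0,0.0,-0.0,0.0,0,-0.0,0]]
end [443.   18.  103.9   0. ]

[[0,0.001,-0.0,-0.009,0,-0.0,0],[0,0.005,-0.0,-0.017,0,-0.0,0],[0,0.01,-0.0,-0.025,0,-0.0,0],[0,0.018,-0.0,-0.03,0,-0.0,0],[0,0.026,-0.0,-0.034,0,-0.0,0]]
[[0,0.009,-0.0,-0.001,0,-0.0,0],[0,0.012,-0.0,-0.002,0,-0.0,0],[0,0.012,-0.0,-0.002,0,-0.0,0],[0,0.012,-0.0,-0.002,0,-0.0,0],[0,0.012,-0.0,-0.002,0,-0.0,0]]
end [481.  -18.  103.9   0. ]
```

Emit:
drive_tool(increments=[[0.4,0.004,0,0,0,0,0],[0.4,0.004,0,0,0,0,0],[0.4,0.004,-0.033,0.001,0,0,0],[0.4,0.019,-0.04,0.029,0,0,0],[0.4,0.034,-0.048,0.057,0,0,0]])

```text
clock: 6.25
eef_pos: [442.4, 19.3, 141.0]
orientation: [-1.571, -0.0, -0.001]
wrist_force: [1.0, 0.3, 0.1]
grip_width: 0.401
```

Emit:
drive_tool(increments=[[0.4,0,0.0365,0,0,0,0],[0.4,0,0.0365,0,0,0,0],[0,0,0.0365,0,0,0,0],[0,0,0.0365,0,0,0,0],[0,0,0.0365,0,0,0,0]])

```text
clock: 6.88
eef_pos: [445.1, 18.6, 105.0]
orientation: [-1.571, -0.007, -0.001]
wrist_force: [12.8, -0.4, -11.1]
grip_width: 0.142
```

Emit:
drive_tool(increments=[[0,0,0,0,0,0,0],[0,0,0,0,0,0,0]])

```text
clock: 7.12
eef_pos: [445.1, 18.6, 105.0]
orientation: [-1.571, -0.007, -0.001]
wrist_force: [17.2, -0.8, -11.5]
grip_width: 0.142
```

Emit:
drive_tool(increments=[[0,0.003,0,-0.009,0,0,0],[0,0.007,0,-0.017,0,0,0],[0,0.012,0,-0.025,0,0,0],[0,0.02,0,-0.03,0,0,0],[0,0.028,0,-0.034,0,0,0]])

```text
clock: 7.75
eef_pos: [468.8, -17.1, 104.0]
orientation: [-1.574, 0.005, -0.001]
wrist_force: [-13.0, -4.1, 2.8]
grip_width: 0.146
```

Emit:
drive_tool(increments=[[0,0.008,0,-0.001,0,0,0],[0,0.013,0,-0.002,0,0,0],[0,0.013,0,-0.002,0,0,0],[0,0.013,0,-0.002,0,0,0]])

```text
clock: 8.25
eef_pos: [480.5, -18.0, 103.8]
orientation: [-1.572, 0.008, -0.0]
wrist_force: [-23.1, -6.4, 11.5]
grip_width: 0.144
```

```bash
echo '[484,-18,103.9,0]'>cmd.json; python3 -c "
from plan import *
plan([(481,-18,103.9,0,.4,1),(481,-18,145,0,.4,0,45),(537,14.5,200,0,.4,2)])"
```

```text
[[0.4,-0.003,0.0,0.0,0,-0.0,0],[0.4,-0.003,0.0,0.0,0,-0.0,0],[0.4,-0.003,-0.041,0.0,0,-0.0,0],[0.4,0.025,-0.0685,0.0165,0,-0.0,0],[0.4,0.053,-0.096,0.0325,0,-0.0,0]]
[[0.4,0.0,-0.0,0.0,0,-0.0,0],[0.4,0.0,-0.0,0.0,0,-0.0,0]]
end [537.   14.5 199.9   0. ]
```

Emit:
drive_tool(increments=[[0.4,-0.003,0,0,0,0,0],[0.4,-0.003,0,0,0,0,0],[0.4,-0.003,-0.041,0,0,0,0],[0.4,0.025,-0.0685,0.0165,0,0,0],[0.4,0.053,-0.096,0.0325,0,0,0]])

```text
clock: 8.88
eef_pos: [537.5, 15.8, 201.6]
orientation: [-1.571, -0.001, -0.001]
wrist_force: [0.5, 0.2, -1.1]
grip_width: 0.399
```

Emit:
drive_tool(increments=[[0.4,0,0,0,0,0,0],[0.4,0,0,0,0,0,0]])

```text
clock: 9.12
eef_pos: [535.9, 15.3, 199.1]
orientation: [-1.571, 0.001, -0.0]
wrist_force: [-1.0, -0.4, -0.2]
grip_width: 0.399
```

Run:
```python
from h import *
s=read_state();print(s['clock'],s['eef_pos'],s['wrist_force'],s['joint_pos'])
import pickle;pickle.dump(cam('wrist'),open('w3.pkl','wb'))
snap('wrist','w3.png',scale=1.5)
```

```text
9.125 [535.94316335  15.26029657 199.11283892] [-1.02827622 -0.43170701 -0.16161075] [-3.98102807e-02  2.75081849e-01  1.56791143e+00 -8.19984255e-05
  1.29985853e+00 -3.97125797e-02]
```

View pics/w3.png

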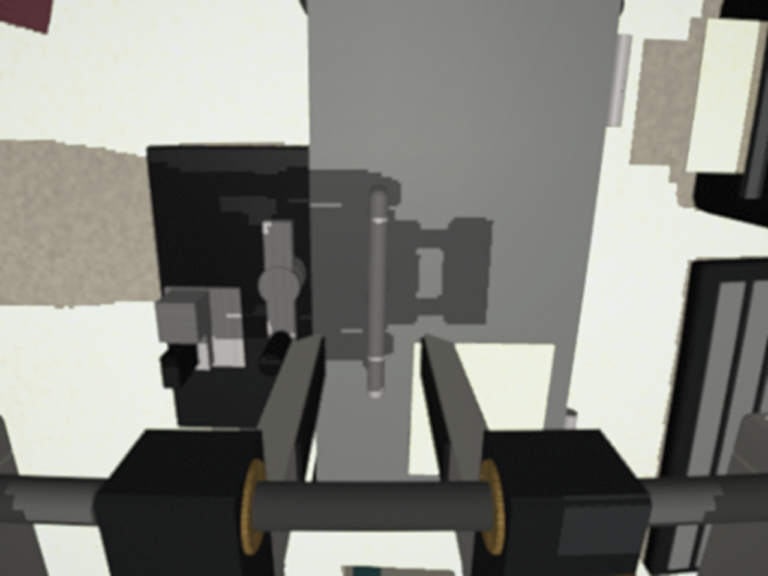

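```bash
python3 - <<'E'
from h import *
import pickle
np.set_printoptions(precision=1,suppress=True)
W=pickle.load(open('w3.pkl','rb'));f=lambda x,y:(x/1.5-.2,y/1.5-.2)
W1=pickle.load(open('w1.pkl','rb'))
for n,uv,z in [('hA',(379,187),124),('hB',(376,392),124),('pivot',(280,281),99),('post',(276,350),135),('ledL',(148,148),70)]: print(n,onz(W,f(*uv),z))
print(tri([(W,f(379,187)),(W1,f(542,148))]),tri([(W,f(376,393)),(W1,f(527,324))]))
E
python3 - <<'E'
import sys;sys.path.insert(0,'.')
import os;os.chdir('.')
from plan import *
plan([(537,14.5,107,0,.4,1),(537,14.5,107,0,0,5)],save=False)
E
```

```text
hA [537.4  74.8 124. ]
hB [536.  -42.7 124. ]
pivot [478.9  17.2  99. ]
post [481.8 -11.1 135. ]
ledL [395.6  94.   70. ]
[537.9  72.2 117.6] [536.  -42.7 125.1]
[[0.4,0.0,0.0465,0.0,0,-0.0,0],[0.4,0.0,0.093,0.0,0,-0.0,0],[0.4,0.0,0.093,0.0,0,-0.0,0],[0,0.0,0.093,0.0,0,-0.0,0],[0,0.0,0.093,0.0,0,-0.0,0]]
[[0,0.0,-0.0,0.0,0,-0.0,0],[0,0.0,-0.0,0.0,0,-0.0,0],[0,0.0,-0.0,0.0,0,-0.0,0],[0,0.0,-0.0,0.0,0,-0.0,0]]
end [537.   14.5 106.9   0. ]
```

Emit:
drive_tool(increments=[[0.4,0,0.0465,0,0,0,0],[0.4,0,0.093,0,0,0,0],[0.4,0,0.093,0,0,0,0],[0,0,0.093,0,0,0,0],[0,0,0.093,0,0,0,0]])

```text
clock: 9.8
eef_pos: [537.4, 15.3, 108.9]
orientation: [-1.571, -0.003, -0.0]
wrist_force: [-0.4, -0.3, 0.8]
grip_width: 0.223
```

Emit:
drive_tool(increments=[[0,0,0,0,0,0,0],[0,0,0,0,0,0,0],[0,0,0,0,0,0,0]])

```text
clock: 10.18
eef_pos: [538.3, 15.4, 108.3]
orientation: [-1.571, -0.005, -0.0]
wrist_force: [7.8, 0.5, -0.8]
grip_width: 0.095
```

```bash
echo '[537,14.5,106.9,0]'>cmd.json; python3 -c "
from plan import *
a0=np.arctan2(44,130);r=np.hypot(44,130)
plan([(667-r*np.cos(a0+a),14.5,80+r*np.sin(a0+a)-17,0,0,0) for a in np.radians([8,16,24,32,40,48,56,64,72,80,86,92,98,102])]+[(667-r*np.cos(a0+np.radians(102)),14.5,80+r*np.sin(a0+np.radians(102))-17,0,0,3)])"
```

```text
[[0,0.007,-0.018,0.0,0,-0.0,0],[0,0.017,-0.034,0.0,0,-0.0,0],[0,0.029,-0.049,0.0,0,-0.0,0],[0,0.043,-0.062,0.0,0,-0.0,0],[0,0.059,-0.073,0.0,0,-0.0,0]]
[[0,0.017,-0.009,0.0,0,-0.0,0],[0,0.035,-0.015,0.0,0,-0.0,0],[0,0.054,-0.019,0.0,0,-0.0,0],[0,0.073,-0.02,0.0,0,-0.0,0],[0,0.092,-0.019,0.0,0,-0.0,0]]
[[0,0.014,0.003,0.0,0,-0.0,0],[0,0.028,0.008,0.0,0,-0.0,0],[0,0.041,0.013,0.0,0,-0.0,0],[0,0.049,0.018,0.0,0,-0.0,0],[0,0.049,0.018,0.0,0,-0.0,0]]
[[0,0.0,-0.0,0.0,0,-0.0,0],[0,0.0,-0.0,0.0,0,-0.0,0],[0,0.0,-0.0,0.0,0,-0.0,0]]
end [737.   14.5 180.9   0. ]
```

Gripped (0.095 ≈ 9 mm bar). Lifting along the arc, call by call.

Emit:
drive_tool(increments=[[0,0.007,-0.018,0,0,0,0],[0,0.017,-0.034,0,0,0,0],[0,0.029,-0.049,0,0,0,0],[0,0.043,-0.062,0,0,0,0],[0,0.059,-0.073,0,0,0,0]])

```text
clock: 10.8
eef_pos: [593.9, 14.9, 182.3]
orientation: [-1.572, 0.004, -0.0]
wrist_force: [-17.7, -4.5, 14.0]
grip_width: 0.097
```

Emit:
drive_tool(increments=[[0,0.017,-0.009,0,0,0,0],[0,0.035,-0.015,0,0,0,0],[0,0.054,-0.019,0,0,0,0],[0,0.073,-0.02,0,0,0,0],[0,0.092,-0.019,0,0,0,0]])

```text
clock: 11.42
eef_pos: [687.9, 14.1, 200.6]
orientation: [-1.573, -0.0, -0.001]
wrist_force: [-5.8, -7.7, 4.4]
grip_width: 0.095
```

Emit:
drive_tool(increments=[[0,0.014,0.003,0,0,0,0],[0,0.028,0.008,0,0,0,0],[0,0.041,0.013,0,0,0,0],[0,0.047,0.016,0,0,0,0],[0,0.047,0.016,0,0,0,0]])

```text
clock: 12.05
eef_pos: [733.8, 15.2, 182.8]
orientation: [-1.571, 0.003, -0.0]
wrist_force: [-6.8, -3.2, 1.5]
grip_width: 0.096
```

Emit:
drive_tool(increments=[[0,0,0,0,0,0,0],[0,0,0,0,0,0,0]])

```text
clock: 12.3
eef_pos: [733.8, 15.2, 182.8]
orientation: [-1.571, 0.002, -0.0]
wrist_force: [-5.9, -2.8, -1.0]
grip_width: 0.092
```

Emit:
drive_tool(increments=[[0,0.004,0.002,0,0,0,0],[0,0.006,0.003,0,0,0,0],[0,0.006,0.003,0,0,0,0],[0,0.006,0.003,0,0,0,0]])

```text
clock: 12.8
eef_pos: [735.3, 15.2, 182.3]
orientation: [-1.571, 0.014, -0.0]
wrist_force: [-59.3, -4.5, 25.9]
grip_width: 0.124
```

```bash
echo '[741,14.5,180,0]'>cmd.json; python3 -c "
from plan import *
plan([(736,14.5,181,0,0,1),(736,14.5,181,0,.2,2),(738,14.5,290,0,.2,0,45),(640,120,310,30,.6,0,45),(600,365,300,90,1,2,45)])"
```

```text
[[0,-0.005,-0.001,0.0,0,-0.0,0],[0,-0.005,-0.001,0.0,0,-0.0,0],[0.2,-0.005,-0.001,0.0,0,-0.0,0],[0.2,-0.005,-0.001,0.0,0,-0.0,0],[0.2,-0.005,-0.001,0.0,0,-0.0,0]]
[[0.2,0.001,-0.036,0.0,0,-0.0,0],[0.2,0.001,-0.073,0.0,0,-0.0,0],[0.2,0.002,-0.109,0.0,0,-0.0,0],[0.6,-0.022,-0.114,0.026,0,-7.5,0],[0.6,-0.047,-0.119,0.053,0,-15.0,0]]
[[0.6,-0.017,-0.005,0.032,0,-7.5,0],[0.6,-0.034,-0.01,0.063,0,-15.0,0],[1,-0.0305,-0.0085,0.0985,0,-23.6,0],[1,-0.027,-0.007,0.1335,0,-32.1,0],[1,-0.0235,-0.0055,0.169,0,-40.7,0]]
[[1,0.026,0.001,0.0245,0,-8.6,0],[1,0.0515,0.0025,0.049,0,-17.2,0],[1,0.0775,0.004,0.0735,0,-25.7,0],[1,0.103,0.0055,0.0975,0,-34.3,0],[1,0.103,0.0055,0.0975,0,-34.3,0]]
[[1,0.0005,0.0,0.0,0,-0.0,0]]
end [600.06 365.19 300.    90.  ]
```

Emit:
drive_tool(increments=[[0,-0.005,-0.001,0,0,0,0],[0,-0.005,-0.001,0,0,0,0],[0.2,-0.005,-0.001,0,0,0,0],[0.2,-0.005,-0.001,0,0,0,0],[0.2,-0.005,-0.001,0,0,0,0]])

```text
clock: 13.42
eef_pos: [735.6, 15.6, 180.9]
orientation: [-1.571, -0.0, 0.0]
wrist_force: [-0.3, -1.1, 0.3]
grip_width: 0.199
```

Emit:
drive_tool(increments=[[0.2,0.001,-0.036,0,0,0,0],[0.2,0.001,-0.073,0,0,0,0],[0.2,0.002,-0.109,0,0,0,0],[0.6,-0.022,-0.114,0.026,0,-7.5,0],[0.6,-0.047,-0.119,0.053,0,-15,0]])

```text
clock: 14.05
eef_pos: [688.1, 68.9, 299.8]
orientation: [-1.571, -0.0, 0.265]
wrist_force: [0.6, 0.4, 0.2]
grip_width: 0.376
```

Emit:
drive_tool(increments=[[0.6,-0.017,-0.005,0.032,0,-7.5,0],[0.6,-0.034,-0.01,0.063,0,-15,0],[1,-0.0305,-0.0085,0.0985,0,-23.6,0],[1,-0.027,-0.007,0.1335,0,-32.1,0],[1,-0.0235,-0.0055,0.169,0,-40.7,0]])

```text
clock: 14.68
eef_pos: [621.9, 226.8, 305.4]
orientation: [-1.571, -0.0, 0.977]
wrist_force: [0.3, 0.3, -0.2]
grip_width: 0.884
```

Emit:
drive_tool(increments=[[1,0.026,0.001,0.0245,0,-8.6,0],[1,0.0515,0.0025,0.049,0,-17.2,0],[1,0.0775,0.004,0.0735,0,-25.7,0],[1,0.103,0.0055,0.0975,0,-34.3,0],[1,0.103,0.0055,0.0975,0,-34.3,0]])

```text
clock: 15.3
eef_pos: [598.9, 367.8, 299.1]
orientation: [-1.57, 0.0, 1.575]
wrist_force: [0.7, -0.3, -0.3]
grip_width: 1.003
```

Emit:
drive_tool(increments=[[1,0,0,0,0,0,0],[1,0,0,0,0,0,0]])

```text
clock: 15.55
eef_pos: [600.1, 364.6, 300.2]
orientation: [-1.571, -0.0, 1.568]
wrist_force: [0.0, -0.1, -0.2]
grip_width: 1.002
```

Run:
```python
from h import *
s=read_state();print(s['clock'],s['eef_pos'],s['orientation'],s['wrist_force'],s['joint_pos'])
import pickle;pickle.dump(cam('wrist'),open('w4.pkl','wb'))
snap('wrist','w4.png',scale=1.55)
get=get_image('top')[:,:,::-1];cv2.imwrite('pics/raw_top1.png',get)
```

```text
15.55 [600.10516129 364.64622051 300.21649383] [-1.57113456e+00 -7.55043700e-05  1.56841486e+00] [ 0.00321115 -0.10482492 -0.24083182] [ 4.93907609e-01  6.35727893e-01  8.25401572e-01 -9.52261202e-05
  1.68012981e+00 -1.07451764e+00]
```

View pics/w4.png

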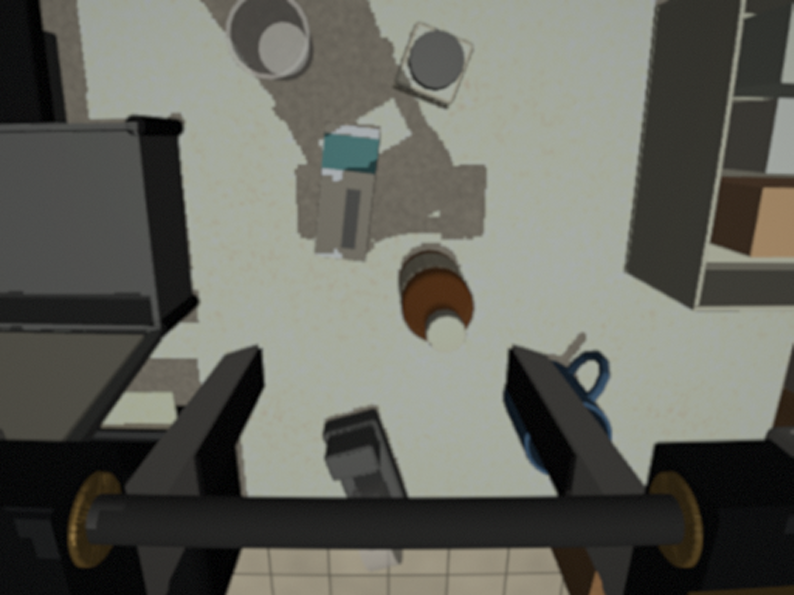

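Run:
```python
from h import *
import pickle
np.set_printoptions(precision=1,suppress=True)
W=pickle.load(open('w4.pkl','rb'));f=lambda x,y:(x/1.55-.2,y/1.55-.2)
print(W['origin'])
P=np.array([onz(W,f(*c),56)[:2] for c in [(322,131),(379,128),(367,259),(316,252)]]);print(P,P.mean(0))
d=(P[2]+P[3]-P[0]-P[1])/2;print('len',np.hypot(*d),'dir',np.degrees(np.arctan2(d[1],d[0])),np.hypot(*(P[0]-P[1])),np.hypot(*(P[2]-P[3])))
print('cap',onz(W,f(437,59),70))
P=np.array([onz(W,f(*c),45)[:2] for c in [(419,22),(473,48),(448,107),(396,85)]]);print(P,P.mean(0))
for i in range(4):
  e=P[(i+1)%4]-P[i];print(np.hypot(*e),np.degrees(np.arctan2(e[1],e[0])))
# triang with top
T=cam('top');t=lambda x,y:(110+x/2.5-.3,125+y/2.5-.3)
print('tri cap',tri([(W,f(437,59)),(T,t(56,205))]),'carton',tri([(W,f(346,193)),(T,t(115.5,125))]))
# beaker rim center
print('beaker',onz(W,f(270,37),70))
# case rim/corners visible: near-left? 
print('case corner L front rim',onz(W,f(183,122),80),'rear',onz(W,f(195,300),80))
# change in top image
a=cv2.imread('pics/raw_top0.png').astype(int);b=cv2.imread('pics/raw_top1.png').astype(int)
D=np.abs(a-b).max(2)
for n,(u,v) in dict(bL=(132,207),cL=(156,175),bR=(350,216),cRa=(362,172),cRb=(384,205)).items(): print(n,D[v-20:v+20,u-15:u+15].mean())
```

```text
[514.5 365.5 479.6]
[[506.5 315.4]
 [504.4 361. ]
 [611.6 350.1]
 [605.3 306.8]] [557.  333.3]
len 103.4637809207634 dir -5.417537920914702 45.65397619621381 43.79845710543059
cap [454.9 404.9  70. ]
[[424.  392.7]
 [443.  435.7]
 [487.8 417. ]
 [470.9 374.7]] [456.4 405. ]
47.00648405011564 66.22647181523514
48.57849225477528 -22.604994033125948
45.50498064606678 -111.80612949996926
50.19386235147765 159.1030996706561
tri cap [455.7 403.8  68.3] carton [558.7 332.6  45.6]
beaker [438.7 280.5  70. ]
case corner L front rim [499.  212.8  80. ] rear [640.3 207.4  80. ]
bL 81.84
cL 47.245
bR 30.9475
cRa 30.140833333333333
cRb 29.843333333333334
```

Run:
```python
import cv2
a=cv2.imread('pics/raw_top1.png')[125:230,190:320];cv2.imwrite('pics/t1c.png',cv2.resize(a,None,fx=6,fy=5.6,interpolation=cv2.INTER_CUBIC))
```

```text
(no output)
```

View pics/t1c.png

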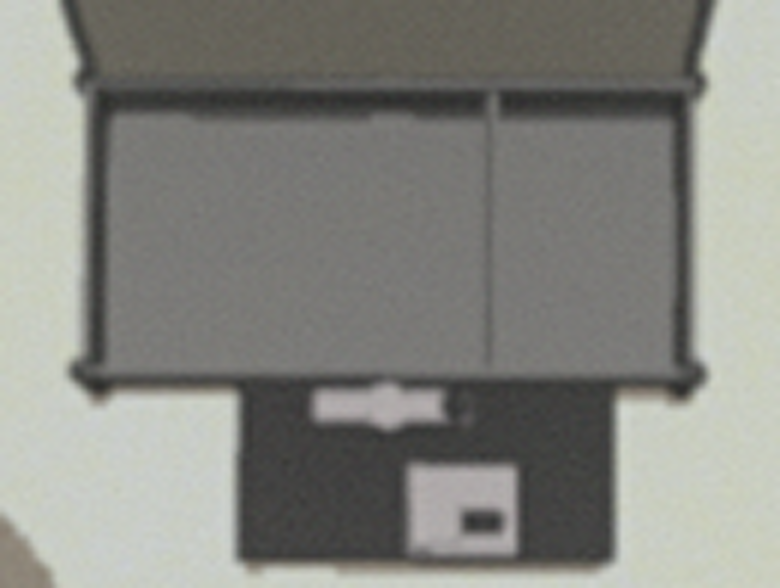

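```bash
python3 - <<'E'
from h import *
np.set_printoptions(precision=1,suppress=True)
T=cam('top');t=lambda x,y:(190+x/6-.4,125+y/5.6-.4)
for n,uv,z in [('rimL rear',(84,85),80),('rimL front',(84,378),80),('rimR front',(694,378),80),('rimR rear',(694,85),80),('floorFL',(107,368),5),('floorRL',(109,112),5),('floorFR',(672,368),5),('floorRR',(672,112),5),('divF',(489,365),65),('divR',(492,90),65)]: print(n,onz(T,t(*uv),z))
E
python3 -c "
from plan import *
plan([(551,333,130,83,1,0),(551,333,21,83,1,1,40),(551,333,21,83,0,5)])
"
```

```text
rimL rear [666.5 173.9  80. ]
rimL front [499.5 174.4  80. ]
rimR front [ 495.6 -146.2   80. ]
rimR rear [ 662.3 -149.3   80. ]
floorFL [511.5 170.5   5. ]
floorRL [664.3 168.8   5. ]
floorFR [ 507.8 -140.7    5. ]
floorRR [ 660.3 -143.5    5. ]
divF [505.6 -39.   65. ]
divR [663.7 -42.7  65. ]
[[1,-0.008,0.042,0.012,0,1.8,0],[1,-0.016,0.085,0.025,0,3.5,0],[1,-0.024,0.128,0.037,0,5.2,0],[1,-0.032,0.17,0.049,0,7.0,0],[1,-0.032,0.2065,0.049,0,7.0,0]]
[[1,-0.0,0.036,0.0,0,-0.0,0],[1,-0.0,0.0725,0.0,0,-0.0,0],[1,-0.0,0.0725,0.0,0,-0.0,0],[0,-0.0,0.0725,0.0,0,-0.0,0],[0,-0.0,0.0725,0.0,0,-0.0,0]]
[[0,-0.0,0.0,0.0,0,-0.0,0],[0,-0.0,0.0,0.0,0,-0.0,0],[0,-0.0,0.0,0.0,0,-0.0,0],[0,-0.0,0.0,0.0,0,-0.0,0]]
end [551.06 333.19  21.    83.  ]
```

Emit:
drive_tool(increments=[[1,-0.008,0.042,0.012,0,1.8,0],[1,-0.016,0.085,0.025,0,3.5,0],[1,-0.024,0.128,0.037,0,5.2,0],[1,-0.032,0.17,0.049,0,7,0],[1,-0.032,0.2065,0.049,0,7,0]])

```text
clock: 16.27
eef_pos: [550.2, 332.7, 92.5]
orientation: [-1.571, 0.0, 1.447]
wrist_force: [0.6, 0.4, 0.2]
grip_width: 0.998
```

Emit:
drive_tool(increments=[[1,0,0.036,0,0,0,0],[1,0,0.0725,0,0,0,0],[1,0,0.0725,0,0,0,0],[0,0,0.0725,0,0,0,0],[0,0,0.0725,0,0,0,0]])

```text
clock: 16.9
eef_pos: [551.5, 334.0, 22.9]
orientation: [-1.573, -0.002, 1.448]
wrist_force: [-1.1, -0.1, -0.2]
grip_width: 0.823
```

Emit:
drive_tool(increments=[[0,0,0,0,0,0,0],[0,0,0,0,0,0,0],[0,0,0,0,0,0,0],[0,0,0,0,0,0,0]])

```text
clock: 17.4
eef_pos: [550.7, 333.7, 21.0]
orientation: [-1.571, -0.0, 1.448]
wrist_force: [-0.7, 0.6, 0.5]
grip_width: 0.466
```

```bash
python3 -c "
from plan import *
plan([(551,333,130,83,0,0,40),(574,129,130,89.3,0,1,45)])
print()
plan([(574,129,26.5,89.3,0,2,30),(574,129,26.5,89.3,.62,3),(574,129,130,89.3,.62,0,40),])
"
```

```text
[[0,-0.0,-0.036,0.0,0,-0.0,0],[0,-0.0,-0.073,0.0,0,-0.0,0],[0,-0.0,-0.109,0.0,0,-0.0,0],[0,-0.04,-0.109,-0.0095,0,-1.3,0],[0,-0.08,-0.109,-0.019,0,-2.5,0]]
[[0,-0.0405,-0.0,-0.008,0,-1.3,0],[0,-0.0805,-0.0,-0.0155,0,-2.5,0],[0,-0.121,-0.0,-0.0235,0,-3.8,0],[0,-0.121,-0.0,-0.0235,0,-3.8,0]]
end [574.1 129.  130.   89.3]

[[0,-0.0,0.026,0.0,0,-0.0,0],[0,-0.0,0.052,0.0,0,-0.0,0],[0,-0.0,0.0775,0.0,0,-0.0,0],[0,-0.0,0.1035,0.0,0,-0.0,0],[0,-0.0,0.1035,0.0,0,-0.0,0]]
[[0,-0.0,-0.0,0.0,0,-0.0,0],[0.62,-0.0,-0.0,0.0,0,-0.0,0],[0.62,-0.0,-0.0,0.0,0,-0.0,0],[0.62,-0.0,-0.0,0.0,0,-0.0,0],[0.62,-0.0,-0.0,0.0,0,-0.0,0]]
[[0.62,-0.0,-0.035,0.0,0,-0.0,0],[0.62,-0.0,-0.069,0.0,0,-0.0,0],[0.62,-0.0,-0.104,0.0,0,-0.0,0]]
end [574.1 129.  130.5  89.3]
```

Emit:
drive_tool(increments=[[0,0,-0.036,0,0,0,0],[0,0,-0.073,0,0,0,0],[0,0,-0.109,0,0,0,0],[0,-0.04,-0.109,-0.0095,0,-1.3,0],[0,-0.08,-0.109,-0.019,0,-2.5,0]])

```text
clock: 18.02
eef_pos: [559.7, 251.1, 130.1]
orientation: [-1.571, 0.0, 1.494]
wrist_force: [0.6, -0.1, -0.1]
grip_width: 0.465
```

Emit:
drive_tool(increments=[[0,-0.0405,0,-0.008,0,-1.3,0],[0,-0.0805,0,-0.0155,0,-2.5,0],[0,-0.123,0,-0.0235,0,-3.8,0],[0,-0.123,0,-0.0235,0,-3.8,0]])

```text
clock: 18.52
eef_pos: [573.8, 125.1, 129.9]
orientation: [-1.571, 0.0, 1.555]
wrist_force: [-0.1, 0.6, -1.2]
grip_width: 0.463
```

Emit:
drive_tool(increments=[[0,0,0,0,0,0,0],[0,0,0,0,0,0,0]])

```text
clock: 18.77
eef_pos: [573.4, 128.5, 129.9]
orientation: [-1.571, -0.0, 1.559]
wrist_force: [0.3, -0.6, -1.0]
grip_width: 0.463
```

Emit:
drive_tool(increments=[[0,0,0.026,0,0,0,0],[0,0,0.052,0,0,0,0],[0,0,0.0775,0,0,0,0],[0,-0.001,0.1035,0,0,0,0],[0,-0.001,0.1035,0,0,0,0]])

```text
clock: 19.4
eef_pos: [572.9, 127.3, 25.1]
orientation: [-1.569, 0.0, 1.56]
wrist_force: [-0.3, 0.1, -1.1]
grip_width: 0.467
```

Emit:
drive_tool(increments=[[0,0,0,0,0,0,0],[0.55,0,0,0,0,0,0],[0.55,0,0,0,0,0,0],[0.55,0,0,0,0,0,0]])

```text
clock: 19.9
eef_pos: [573.7, 126.5, 26.7]
orientation: [-1.571, -0.0, 1.558]
wrist_force: [-0.2, -0.1, 1.3]
grip_width: 0.549
```

```bash
echo '[574.1,126.5,26.5,89.3]' > cmd.json; python3 -c "
from plan import *
plan([(574,126.5,140,89.3,.55,0,45),(457,404,165,66.5,1,1,50),(456,404.5,19,66.5,1,1,45),(456,404.5,19,66.5,0,4)])
print()
plan([(456,404.5,150,66.5,0,0,45),(500,300,150,78,0,0,45),(616,-93,150,89.3,0,2,45)])
"
```

```text
[[0.55,-0.0,-0.038,0.0,0,-0.0,0],[0.55,-0.0,-0.076,0.0,0,-0.0,0],[0.55,-0.0,-0.114,0.0,0,-0.0,0],[1,0.0395,-0.1175,0.017,0,3.3,0],[1,0.079,-0.121,0.0345,0,6.5,0]]
[[1,0.037,-0.0035,0.0215,0,3.3,0],[1,0.0745,-0.007,0.043,0,6.5,0],[1,0.1115,-0.0105,0.0645,0,9.8,0],[1,0.149,-0.014,0.086,0,13.0,0],[1,0.186,-0.0175,0.1075,0,16.3,0]]
[[1,-0.0,0.0,0.0,0,-0.0,0],[1,0.0,0.0365,0.0005,0,-0.0,0],[1,0.0,0.073,0.0005,0,-0.0,0],[1,0.0,0.1095,0.001,0,-0.0,0],[1,0.0,0.146,0.0015,0,-0.0,0]]
[[1,0.0,0.0,-0.0,0,-0.0,0],[0,0.0,0.0,-0.0,0,-0.0,0],[0,0.0,0.0,-0.0,0,-0.0,0],[0,0.0,0.0,-0.0,0,-0.0,0],[0,0.0,0.0,-0.0,0,-0.0,0]]
[[0,0.0,0.0,-0.0,0,-0.0,0]]
end [455.85 404.52  19.    66.5 ]

[[0,0.0,-0.044,-0.0,0,-0.0,0],[0,0.0,-0.087,-0.0,0,-0.0,0],[0,0.0,-0.131,-0.0,0,-0.0,0],[0,-0.026,-0.131,-0.027,0,-3.8,0],[0,-0.052,-0.131,-0.055,0,-7.7,0]]
[[0,-0.03,0.0,-0.023,0,-3.8,0],[0,-0.0645,-0.0,-0.045,0,-4.9,0],[0,-0.099,-0.0,-0.067,0,-6.1,0],[0,-0.134,-0.0,-0.0885,0,-7.2,0],[0,-0.1685,-0.0,-0.1105,0,-8.3,0]]
[[0,-0.0375,-0.0,-0.017,0,-1.2,0],[0,-0.075,-0.0,-0.0335,0,-2.3,0],[0,-0.1125,-0.0,-0.05,0,-3.4,0],[0,-0.1495,0.0,-0.067,0,-4.5,0],[0,-0.187,-0.0,-0.0835,0,-5.7,0]]
[[0,-0.039,-0.0,-0.013,0,-1.1,0],[0,-0.039,-0.0,-0.013,0,-1.1,0],[0,-0.039,-0.0,-0.013,0,-1.1,0]]
end [616.15 -93.01 150.    89.3 ]
```

Run:
```python
from h import *
b=get_image('top')[:,:,::-1];cv2.imwrite('pics/raw_top2.png',b)
a=cv2.imread('pics/raw_top0.png').astype(int)
D=np.abs(a-b).max(2)
for n,(u,v) in dict(bL=(132,207),cL=(156,175),bR=(350,216),cRa=(362,172),cRb=(384,205)).items(): print(n,D[v-20:v+20,u-15:u+15].mean(),np.percentile(D[v-20:v+20,u-15:u+15],95))
g=cv2.GaussianBlur(a.astype(np.float32),(3,3),0)
for im in (a,b.astype(int)):
  w=im[190:225,115:150].astype(np.uint8);gr=cv2.cvtColor(w,cv2.COLOR_BGR2GRAY);m=(gr<110);ys,xs=np.nonzero(m);print(xs.mean()+115,ys.mean()+190,m.sum())
```

```text
bL 24.33 30.0
cL 47.86416666666667 122.0
bR 24.485833333333332 29.0
cRa 23.8825 29.0
cRb 23.698333333333334 29.0
134.88953488372093 207.27906976744185 172
139.96296296296296 208.64814814814815 54
```

Emit:
drive_tool(increments=[[0.55,0,-0.038,0,0,0,0],[0.55,0,-0.076,0,0,0,0],[0.55,0,-0.114,0,0,0,0],[1,0.0395,-0.1175,0.017,0,3.3,0],[1,0.079,-0.121,0.0345,0,6.5,0]])

```text
clock: 20.58
eef_pos: [539.8, 206.5, 148.1]
orientation: [-1.572, -0.0, 1.442]
wrist_force: [0.3, -0.1, -1.1]
grip_width: 0.726
```

Emit:
drive_tool(increments=[[1,0.037,-0.0035,0.0215,0,3.3,0],[1,0.0745,-0.007,0.043,0,6.5,0],[1,0.1115,-0.0105,0.0645,0,9.8,0],[1,0.149,-0.014,0.086,0,13,0],[1,0.186,-0.0175,0.1075,0,16.3,0]])

```text
clock: 21.2
eef_pos: [456.0, 405.1, 165.2]
orientation: [-1.571, -0.0, 1.159]
wrist_force: [0.5, -0.9, -0.3]
grip_width: 1.003
```

Emit:
drive_tool(increments=[[1,0,0,0,0,0,0],[1,0,0.0365,0.0005,0,0,0],[1,0,0.073,0.0005,0,0,0],[1,0,0.1095,0.001,0,0,0],[1,0,0.153,0.0015,0,0,0]])

```text
clock: 21.82
eef_pos: [456.1, 403.7, 11.2]
orientation: [-1.571, -0.001, 1.16]
wrist_force: [0.4, 1.0, -0.9]
grip_width: 0.996
```

Emit:
drive_tool(increments=[[1,0,0,0,0,0,0],[0,0,0,0,0,0,0],[0,0,0,0,0,0,0],[0,0,0,0,0,0,0],[0,0,0,0,0,0,0]])

```text
clock: 22.45
eef_pos: [455.5, 404.6, 12.5]
orientation: [-1.571, -0.001, 1.161]
wrist_force: [-0.5, -0.4, -0.3]
grip_width: 0.611
```

Emit:
drive_tool(increments=[[0,0,0,0,0,0,0],[0,0,0,0,0,0,0]])

```text
clock: 22.7
eef_pos: [455.4, 404.6, 12.2]
orientation: [-1.571, -0.0, 1.16]
wrist_force: [-1.1, -0.2, 3.0]
grip_width: 0.535
```

```bash
echo '[455.85,404.5,12,66.5]' > cmd.json; python3 -c "
from plan import *
plan([(456,404.5,135,66.5,0,0,45),(500,300,135,78,0,0,45),(620,-93,135,89.3,0,2,45)])
print()
plan([(620,-93,17.5,89.3,0,2,30),(620,-93,17.5,89.3,.64,3),(620,-93,140,89.3,.64,0,40),])
"
```

```text
[[0,0.0,-0.041,-0.0,0,-0.0,0],[0,0.0,-0.082,-0.0,0,-0.0,0],[0,0.0,-0.123,-0.0,0,-0.0,0],[0,-0.026,-0.123,-0.027,0,-3.8,0],[0,-0.052,-0.123,-0.055,0,-7.7,0]]
[[0,-0.03,-0.0,-0.023,0,-3.8,0],[0,-0.0645,-0.0,-0.0455,0,-4.9,0],[0,-0.099,-0.0,-0.0675,0,-6.1,0],[0,-0.1335,-0.0,-0.09,0,-7.2,0],[0,-0.168,-0.0,-0.112,0,-8.3,0]]
[[0,-0.0375,-0.0,-0.017,0,-1.2,0],[0,-0.075,-0.0,-0.0345,0,-2.3,0],[0,-0.112,-0.0,-0.0515,0,-3.4,0],[0,-0.1495,-0.0,-0.0685,0,-4.5,0],[0,-0.187,-0.0,-0.0855,0,-5.7,0]]
[[0,-0.039,-0.0,-0.0135,0,-1.1,0],[0,-0.039,-0.0,-0.0135,0,-1.1,0],[0,-0.039,-0.0,-0.0135,0,-1.1,0]]
end [620.21 -93.23 135.    89.3 ]

[[0,0.0,0.0295,0.0,0,-0.0,0],[0,0.0,0.0585,0.0,0,-0.0,0],[0,0.0,0.088,0.0,0,-0.0,0],[0,0.0,0.1175,0.0,0,-0.0,0],[0,0.0,0.1175,0.0,0,-0.0,0]]
[[0,0.0,-0.0,0.0,0,-0.0,0],[0.64,0.0,-0.0,0.0,0,-0.0,0],[0.64,0.0,-0.0,0.0,0,-0.0,0],[0.64,0.0,-0.0,0.0,0,-0.0,0],[0.64,0.0,-0.0,0.0,0,-0.0,0]]
[[0.64,0.0,-0.031,0.0,0,-0.0,0],[0.64,0.0,-0.061,0.0,0,-0.0,0],[0.64,0.0,-0.092,0.0,0,-0.0,0],[0.64,0.0,-0.123,0.0,0,-0.0,0]]
end [620.21 -93.23 140.5   89.3 ]
```

Emit:
drive_tool(increments=[[0,0,-0.041,0,0,0,0],[0,0,-0.082,0,0,0,0],[0,0,-0.123,0,0,0,0],[0,-0.026,-0.123,-0.027,0,-3.8,0],[0,-0.052,-0.123,-0.055,0,-7.7,0]])

```text
clock: 23.32
eef_pos: [485.1, 334.2, 135.1]
orientation: [-1.571, -0.0, 1.298]
wrist_force: [1.0, -0.7, -1.2]
grip_width: 0.534
```

Emit:
drive_tool(increments=[[0,-0.03,0,-0.023,0,-3.8,0],[0,-0.0645,0,-0.0455,0,-4.9,0],[0,-0.099,0,-0.0675,0,-6.1,0],[0,-0.1335,0,-0.09,0,-7.2,0],[0,-0.168,0,-0.112,0,-8.3,0]])

```text
clock: 23.95
eef_pos: [547.2, 141.4, 134.7]
orientation: [-1.57, 0.0, 1.44]
wrist_force: [0.0, -0.2, -0.6]
grip_width: 0.534
```

Emit:
drive_tool(increments=[[0,-0.0375,0,-0.017,0,-1.2,0],[0,-0.075,0,-0.0345,0,-2.3,0],[0,-0.112,0,-0.0515,0,-3.4,0],[0,-0.1495,0,-0.0685,0,-4.5,0],[0,-0.187,0,-0.0855,0,-5.7,0]])

```text
clock: 24.58
eef_pos: [607.5, -55.2, 134.7]
orientation: [-1.57, -0.0, 1.54]
wrist_force: [0.5, -0.4, -1.2]
grip_width: 0.533
```

Emit:
drive_tool(increments=[[0,-0.039,0,-0.0135,0,-1.1,0],[0,-0.039,0,-0.0135,0,-1.1,0],[0,-0.039,0,-0.0135,0,-1.1,0]])

```text
clock: 24.95
eef_pos: [619.3, -92.8, 134.5]
orientation: [-1.57, -0.0, 1.558]
wrist_force: [-0.0, -0.2, -1.7]
grip_width: 0.538
```

Emit:
drive_tool(increments=[[0,0,0.0295,0,0,0,0],[0,0,0.0585,0,0,0,0],[0,0,0.088,0,0,0,0],[0,0,0.1175,0,0,0,0],[0,0,0.1175,0,0,0,0]])

```text
clock: 25.58
eef_pos: [618.9, -91.9, 16.1]
orientation: [-1.569, -0.0, 1.56]
wrist_force: [1.2, 0.3, -0.9]
grip_width: 0.533
```

Emit:
drive_tool(increments=[[0,0,0,0,0,0,0],[0.64,0,0,0,0,0,0],[0.64,0,0,0,0,0,0],[0.64,0,0,0,0,0,0],[0.64,0,0,0,0,0,0]])

```text
clock: 26.2
eef_pos: [619.6, -93.3, 17.6]
orientation: [-1.571, 0.0, 1.558]
wrist_force: [0.4, -0.3, -0.2]
grip_width: 0.638
```

Emit:
drive_tool(increments=[[0.64,0,-0.031,0,0,0,0],[0.64,0,-0.061,0,0,0,0],[0.64,0,-0.092,0,0,0,0],[0.64,0,-0.123,0,0,0,0]])

```text
clock: 26.7
eef_pos: [619.5, -93.3, 141.5]
orientation: [-1.571, -0.0, 1.558]
wrist_force: [-0.4, 0.2, -0.0]
grip_width: 0.641
```

```bash
python3 -c "
from plan import *
plan([(595,-345,300,90,1,2,50)])
"
```

```text
[[1,-0.042,-0.0265,0.0035,0,-0.1,0],[1,-0.084,-0.053,0.0075,0,-0.2,0],[1,-0.126,-0.08,0.011,0,-0.4,0],[1,-0.168,-0.1065,0.015,0,-0.5,0],[1,-0.21,-0.133,0.0185,0,-0.6,0]]
[[1,-0.042,-0.0265,0.004,0,-0.1,0],[1,-0.042,-0.0265,0.004,0,-0.1,0],[1,-0.042,-0.0265,0.004,0,-0.1,0]]
end [ 595.07 -344.98  300.     90.  ]
```

Emit:
drive_tool(increments=[[1,-0.042,-0.0265,0.0035,0,-0.1,0],[1,-0.084,-0.053,0.0075,0,-0.2,0],[1,-0.126,-0.08,0.011,0,-0.4,0],[1,-0.168,-0.1065,0.015,0,-0.5,0],[1,-0.21,-0.133,0.0185,0,-0.6,0]])

```text
clock: 27.32
eef_pos: [598.1, -304.4, 274.4]
orientation: [-1.571, 0.0, 1.569]
wrist_force: [-0.0, -0.0, 0.1]
grip_width: 0.999
```

Emit:
drive_tool(increments=[[1,-0.042,-0.0265,0.004,0,-0.1,0],[1,-0.042,-0.0265,0.004,0,-0.1,0],[1,-0.042,-0.0265,0.004,0,-0.1,0],[1,-0.042,-0.0265,0.004,0,-0.1,0]])

```text
clock: 27.82
eef_pos: [594.6, -343.8, 299.2]
orientation: [-1.57, -0.001, 1.572]
wrist_force: [0.8, -0.4, -0.2]
grip_width: 0.996
```

Run:
```python
from h import *
s=read_state();print(s['clock'],s['eef_pos'],s['orientation'],s['joint_pos'])
import pickle;pickle.dump(cam('wrist'),open('w5.pkl','wb'))
snap('wrist','w5.png',crop=(0,0,512,300),scale=1.56)
b=get_image('top')[:,:,::-1];cv2.imwrite('pics/raw_top3.png',b)
```

```text
27.825 [ 594.64868238 -343.84296957  299.22358695] [-1.56979549e+00 -7.97897025e-04  1.57187924e+00] [-5.77612887e-01  5.92577798e-01  8.94234415e-01  1.21028727e-04
  1.65605471e+00 -2.14948230e+00]
```

View pics/w5.png

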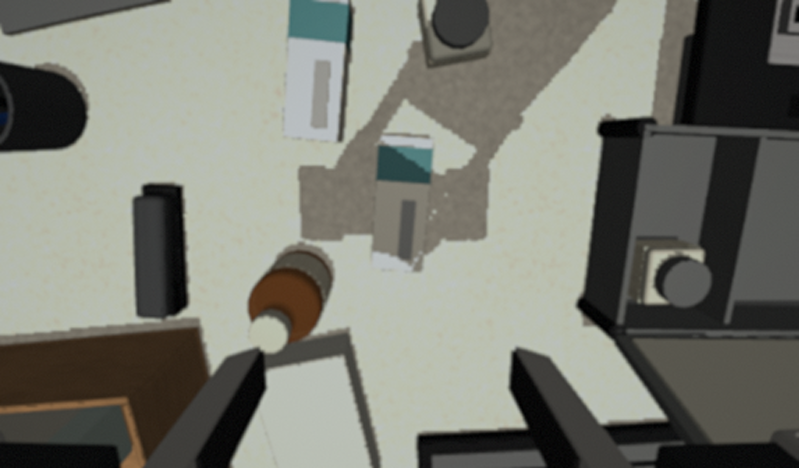

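```bash
cat > m5.py <<'E'
from h import *
import pickle
np.set_printoptions(precision=1,suppress=True)
W=pickle.load(open('w5.pkl','rb'));f=lambda x,y:(x/1.56-.2,y/1.56-.2)
print(W['origin'])
P=np.array([onz(W,f(*c),56)[:2] for c in [(378,140),(433,142),(421,270),(371,265)]]);print(P,P.mean(0))
d=(P[2]+P[3]-P[0]-P[1])/2;print('len',np.hypot(*d),'dir',np.degrees(np.arctan2(d[1],d[0])),np.hypot(*(P[0]-P[1])),np.hypot(*(P[2]-P[3])))
P=np.array([onz(W,f(*c),56)[:2] for c in [(290,10),(349,10),(341,141),(283,137)]]);print(P,'far mid',(P[2]+P[3])/2)
d=(P[2]+P[3]-P[0]-P[1])/2;print('dir',np.degrees(np.arctan2(d[1],d[0])),np.hypot(*(P[0]-P[1])),np.hypot(*(P[2]-P[3])))
print('cap',onz(W,f(460,17),70),'bottle far corners',onz(W,f(429,65),45),onz(W,f(491,52),45))
print('syr cap',onz(W,f(269,333),150), 'placed cap',onz(W,f(684,281),75))
print('case: ',onz(W,f(650,125),80))
T=cam('top');t=lambda x,y:(110+x/2.5-.3,125+y/2.5-.3)
print('tri carton',tri([(W,f(401,204)),(T,t(631,117.5))]),'cap',tri([(W,f(460,17)),(T,t(600,228))]))
a=cv2.imread('pics/raw_top2.png').astype(int);b=cv2.imread('pics/raw_top3.png').astype(int)
D=np.abs(a-b).max(2)
for n,(u,v) in dict(bR=(350,216),cRa=(362,172),cRb=(384,205)).items(): print(n,np.percentile(D[v-20:v+20,u-15:u+15],[50,95]))
E
python3 m5.py
```

```text
[ 509.2 -343.4  478.7]
[[ 507.3 -350.4]
 [ 508.7 -306.6]
 [ 613.8 -314.3]
 [ 609.4 -356.8]] [ 559.8 -332. ]
len 103.82999271931111 dir -3.88778080473071 43.82980514079811 42.72563603853739
[[ 411.7 -416.4]
 [ 412.1 -371.8]
 [ 508.  -379.8]
 [ 504.7 -426. ]] far mid [ 506.3 -402.9]
dir -5.338128372161752 44.521629364155345 46.2854479212478
cap [ 419.8 -289.9   70. ] bottle far corners [ 449.7 -310.1   45. ] [ 439.6 -261.4   45. ]
syr cap [ 635.1 -424.5  150. ] placed cap [618.1 -95.2  75. ]
case:  [ 494.4 -144.2   80. ]
tri carton [ 559.7 -331.6   54.1] cap [ 418.8 -288.    60.9]
bR [119. 134.]
cRa [111. 147.]
cRb [115. 139.]
```

```bash
python3 -c "
from plan import *
plan([(551,-331,135,86,1,0,50),(551,-331,21,86,1,1,45),(551,-331,21,86,0,5)])
print()
plan([(551,-331,135,86,0,0,40),(574,6,135,89.3,0,3,45)])
print()
plan([(574,6,26.5,89.3,0,2,30),(574,6,26.5,89.3,.55,3),(574,6,140,89.3,.55,0,45)])
"
```

```text
[[1,0.003,0.041,0.011,0,1.0,0],[1,0.007,0.082,0.022,0,2.0,0],[1,0.01,0.124,0.033,0,3.0,0],[1,0.014,0.165,0.044,0,4.0,0],[1,0.014,0.203,0.044,0,4.0,0]]
[[1,-0.0,0.038,0.0,0,-0.0,0],[1,-0.0,0.076,0.0,0,-0.0,0],[1,-0.0,0.076,0.0,0,-0.0,0],[0,-0.0,0.076,0.0,0,-0.0,0],[0,-0.0,0.076,0.0,0,-0.0,0]]
[[0,-0.0,-0.0,0.0,0,-0.0,0],[0,-0.0,-0.0,0.0,0,-0.0,0],[0,-0.0,-0.0,0.0,0,-0.0,0],[0,-0.0,-0.0,0.0,0,-0.0,0]]
end [ 551.07 -330.98   21.     86.  ]

[[0,-0.0,-0.038,0.0,0,-0.0,0],[0,-0.0,-0.076,0.0,0,-0.0,0],[0,-0.0,-0.114,0.0,0,-0.0,0],[0,0.042,-0.114,0.0,0,-0.4,0],[0,0.0845,-0.114,0.0,0,-0.8,0]]
[[0,0.042,-0.0,-0.0005,0,-0.4,0],[0,0.0845,-0.0,-0.001,0,-0.9,0],[0,0.1265,-0.0,-0.0015,0,-1.3,0],[0,0.169,-0.0,-0.002,0,-1.7,0],[0,0.211,-0.0,-0.0025,0,-2.1,0]]
[[0,0.042,-0.0,-0.002,0,-0.4,0],[0,0.042,-0.0,-0.002,0,-0.4,0],[0,0.042,-0.0,-0.002,0,-0.4,0],[0,0.042,-0.0,-0.002,0,-0.4,0]]
end [574.04   5.8  135.    89.3 ]

[[0,0.0,0.027,0.0,0,-0.0,0],[0,0.0,0.0545,0.0,0,-0.0,0],[0,0.0,0.0815,0.0,0,-0.0,0],[0,0.0,0.1085,0.0,0,-0.0,0],[0,0.0,0.1085,0.0,0,-0.0,0]]
[[0,0.0,-0.0,0.0,0,-0.0,0],[0.55,0.0,-0.0,0.0,0,-0.0,0],[0.55,0.0,-0.0,0.0,0,-0.0,0],[0.55,0.0,-0.0,0.0,0,-0.0,0],[0.55,0.0,-0.0,0.0,0,-0.0,0]]
[[0.55,0.0,-0.038,0.0,0,-0.0,0],[0.55,0.0,-0.076,0.0,0,-0.0,0],[0.55,0.0,-0.114,0.0,0,-0.0,0]]
end [574.04   5.8  140.5   89.3 ]
```

Emit:
drive_tool(increments=[[1,0.003,0.041,0.011,0,1,0],[1,0.007,0.082,0.022,0,2,0],[1,0.01,0.124,0.033,0,3,0],[1,0.014,0.165,0.044,0,4,0],[1,0.014,0.203,0.044,0,4,0]])

```text
clock: 28.55
eef_pos: [549.9, -330.2, 95.8]
orientation: [-1.57, -0.0, 1.501]
wrist_force: [1.1, -0.9, -0.6]
grip_width: 1.001
```

Emit:
drive_tool(increments=[[1,0,0.038,0,0,0,0],[1,0,0.076,0,0,0,0],[1,0,0.076,0,0,0,0],[0,0,0.076,0,0,0,0],[0,0,0.076,0,0,0,0]])

```text
clock: 29.18
eef_pos: [551.2, -331.4, 22.9]
orientation: [-1.573, 0.001, 1.501]
wrist_force: [0.1, -0.3, 0.0]
grip_width: 0.831
```

Emit:
drive_tool(increments=[[0,0,0,0,0,0,0],[0,0,0,0,0,0,0],[0,0,0,0,0,0,0],[0,0,0,0,0,0,0]])

```text
clock: 29.68
eef_pos: [550.5, -331.0, 21.0]
orientation: [-1.571, 0.0, 1.501]
wrist_force: [-0.6, 0.4, 0.5]
grip_width: 0.468
```

Emit:
drive_tool(increments=[[0,0,-0.038,0,0,0,0],[0,0,-0.076,0,0,0,0],[0,0,-0.114,0,0,0,0],[0,0.042,-0.114,0,0,-0.4,0],[0,0.0845,-0.114,0,0,-0.8,0]])

```text
clock: 30.3
eef_pos: [556.2, -245.9, 135.1]
orientation: [-1.571, 0.0, 1.514]
wrist_force: [0.5, 0.8, -1.7]
grip_width: 0.466
```

Emit:
drive_tool(increments=[[0,0.042,0,-0.0005,0,-0.4,0],[0,0.0845,0,-0.001,0,-0.9,0],[0,0.1265,0,-0.0015,0,-1.3,0],[0,0.169,0,-0.002,0,-1.7,0],[0,0.211,0,-0.0025,0,-2.1,0]])

```text
clock: 30.92
eef_pos: [570.5, -34.8, 134.9]
orientation: [-1.571, -0.0, 1.552]
wrist_force: [0.4, 0.1, -1.2]
grip_width: 0.468
```

Emit:
drive_tool(increments=[[0,0.042,0,-0.002,0,-0.4,0],[0,0.042,0,-0.002,0,-0.4,0],[0,0.042,0,-0.002,0,-0.4,0],[0,0.042,0,-0.002,0,-0.4,0]])

```text
clock: 31.42
eef_pos: [573.4, 4.7, 134.9]
orientation: [-1.571, 0.0, 1.557]
wrist_force: [0.2, -0.5, -0.7]
grip_width: 0.467
```

Emit:
drive_tool(increments=[[0,0,0.027,0,0,0,0],[0,0,0.0545,0,0,0,0],[0,0,0.0815,0,0,0,0],[0,0,0.1085,0,0,0,0],[0,0,0.1085,0,0,0,0]])

```text
clock: 32.05
eef_pos: [572.9, 4.9, 25.1]
orientation: [-1.569, -0.0, 1.557]
wrist_force: [0.4, 0.6, -0.1]
grip_width: 0.465
```

Emit:
drive_tool(increments=[[0,0,0,0,0,0,0],[0.55,0,0,0,0,0,0],[0.55,0,0,0,0,0,0],[0.55,0,0,0,0,0,0],[0.55,0,0,0,0,0,0]])

```text
clock: 32.67
eef_pos: [573.5, 5.8, 26.5]
orientation: [-1.571, 0.0, 1.558]
wrist_force: [-0.1, 0.1, 0.3]
grip_width: 0.552
```

Emit:
drive_tool(increments=[[0.55,0,-0.038,0,0,0,0],[0.55,0,-0.076,0,0,0,0],[0.55,0,-0.114,0,0,0,0]])

```text
clock: 33.05
eef_pos: [573.3, 5.8, 141.7]
orientation: [-1.571, 0.0, 1.558]
wrist_force: [0.2, 0.4, 0.4]
grip_width: 0.55
```

```bash
python3 - <<'E'
from h import *
b=get_image('top')[:,:,::-1];cv2.imwrite('pics/raw_top4.png',b)
a=cv2.imread('pics/raw_top2.png').astype(int)
D=np.abs(a-b).max(2)
for n,(u,v) in dict(bR=(350,216),cRb=(384,205)).items(): print(n,np.percentile(D[v-20:v+20,u-15:u+15],[50,95]))
E
python3 -c "
from plan import *
plan([(560,-200,150,85,1,0,50),(452,-397,150,84.7,1,1,50),(452,-397,21,84.7,1,1,45),(452,-397,21,84.7,0,5)])
print()
plan([(452,-397,150,84.7,0,0,45),(574,66.5,150,89.3,0,3,45)])
print()
plan([(580,66.5,26.5,89.3,0,2,30),(580,66.5,26.5,89.3,.53,3),(580,66.5,150,89.3,.53,0,45)])
"
```

```text
bR [ 6. 10.]
cRb [6. 9.]
[[1,-0.041,-0.002,0.002,0,0.9,0],[1,-0.082,-0.004,0.005,0,1.7,0],[1,-0.124,-0.006,0.007,0,2.6,0],[1,-0.165,-0.008,0.009,0,3.4,0],[1,-0.206,-0.01,0.012,0,4.3,0]]
[[1,-0.041,0.0,0.018,0,0.1,0],[1,-0.082,0.0,0.036,0,0.1,0],[1,-0.1235,0.0005,0.054,0,0.2,0],[1,-0.1645,0.0005,0.072,0,0.2,0],[1,-0.2055,0.0005,0.09,0,0.3,0]]
[[1,-0.0,0.0,-0.0,0,-0.0,0],[1,-0.0,0.043,-0.0,0,-0.0,0],[1,-0.0,0.086,-0.0,0,-0.0,0],[1,-0.0,0.129,-0.0,0,-0.0,0],[1,-0.0,0.129,-0.0,0,-0.0,0]]
[[0,-0.0,-0.0,-0.0,0,-0.0,0],[0,-0.0,-0.0,-0.0,0,-0.0,0],[0,-0.0,-0.0,-0.0,0,-0.0,0],[0,-0.0,-0.0,-0.0,0,-0.0,0],[0,-0.0,-0.0,-0.0,0,-0.0,0]]
[[0,-0.0,-0.0,-0.0,0,-0.0,0]]
end [ 451.96 -396.92   21.     84.7 ]

[[0,-0.0,-0.043,-0.0,0,-0.0,0],[0,-0.0,-0.086,-0.0,0,-0.0,0],[0,-0.0,-0.129,-0.0,0,-0.0,0],[0,0.043,-0.129,-0.007,0,-0.4,0],[0,0.086,-0.129,-0.0145,0,-0.8,0]]
[[0,0.043,-0.0,-0.0075,0,-0.5,0],[0,0.0855,-0.0,-0.0155,0,-0.9,0],[0,0.1285,-0.0,-0.023,0,-1.3,0],[0,0.1715,0.0,-0.031,0,-1.7,0],[0,0.2145,0.0,-0.0385,0,-2.1,0]]
[[0,0.0425,0.0,-0.0095,0,-0.4,0],[0,0.085,0.0,-0.0185,0,-0.9,0],[0,0.1275,0.0,-0.028,0,-1.3,0],[0,0.17,0.0,-0.0375,0,-1.7,0],[0,0.17,0.0,-0.0375,0,-1.7,0]]
[[0,0.0,0.0,0.0,0,-0.0,0],[0,0.0,0.0,0.0,0,-0.0,0]]
end [574.14  66.48 150.    89.3 ]

[[0,0.0,0.0245,-0.001,0,-0.0,0],[0,0.0,0.0495,-0.0025,0,-0.0,0],[0,0.0,0.074,-0.0035,0,-0.0,0],[0,0.0,0.099,-0.0045,0,-0.0,0],[0,0.0,0.1235,-0.006,0,-0.0,0]]
[[0,0.0,0.0,0.0,0,-0.0,0],[0,0.0,0.0,0.0,0,-0.0,0],[0.53,0.0,0.0,0.0,0,-0.0,0],[0.53,0.0,0.0,0.0,0,-0.0,0],[0.53,0.0,0.0,0.0,0,-0.0,0]]
[[0.53,0.0,0.0,0.0,0,-0.0,0],[0.53,0.0,-0.041,0.0,0,-0.0,0],[0.53,0.0,-0.082,0.0,0,-0.0,0],[0.53,0.0,-0.124,0.0,0,-0.0,0]]
end [580.14  66.4  150.5   89.3 ]
```

Emit:
drive_tool(increments=[[1,-0.041,-0.002,0.002,0,0.9,0],[1,-0.082,-0.004,0.005,0,1.7,0],[1,-0.124,-0.006,0.007,0,2.6,0],[1,-0.165,-0.008,0.009,0,3.4,0],[1,-0.206,-0.01,0.012,0,4.3,0]])

```text
clock: 33.72
eef_pos: [558.7, -201.4, 150.4]
orientation: [-1.571, 0.0, 1.483]
wrist_force: [0.6, -1.2, -0.3]
grip_width: 0.993
```

Emit:
drive_tool(increments=[[1,-0.041,0,0.018,0,0.1,0],[1,-0.082,0,0.036,0,0.1,0],[1,-0.1235,0.0005,0.054,0,0.2,0],[1,-0.1645,0.0005,0.072,0,0.2,0],[1,-0.2055,0.0005,0.09,0,0.3,0]])

```text
clock: 34.35
eef_pos: [450.5, -398.1, 149.8]
orientation: [-1.571, 0.0, 1.478]
wrist_force: [0.4, 0.3, 0.2]
grip_width: 1.0
```

Emit:
drive_tool(increments=[[1,0,0,0,0,0,0],[1,0,0.043,0,0,0,0],[1,0,0.086,0,0,0,0],[1,0,0.129,0,0,0,0],[1,0,0.129,0,0,0,0]])

```text
clock: 34.98
eef_pos: [450.6, -394.9, 18.3]
orientation: [-1.567, -0.004, 1.479]
wrist_force: [0.7, -0.2, 0.2]
grip_width: 1.001
```

Emit:
drive_tool(increments=[[0,0,0,0,0,0,0],[0,0,0,0,0,0,0],[0,0,0,0,0,0,0],[0,0,0,0,0,0,0],[0,0,0,0,0,0,0]])

```text
clock: 35.6
eef_pos: [451.4, -397.1, 21.2]
orientation: [-1.571, 0.0, 1.478]
wrist_force: [-0.2, -2.3, 0.4]
grip_width: 0.505
```

Emit:
drive_tool(increments=[[0,0,0,0,0,0,0]])

```text
clock: 35.72
eef_pos: [451.4, -397.1, 21.2]
orientation: [-1.571, 0.0, 1.478]
wrist_force: [0.3, -1.0, 1.7]
grip_width: 0.465
```

Emit:
drive_tool(increments=[[0,0,-0.043,0,0,0,0],[0,0,-0.086,0,0,0,0],[0,0,-0.129,0,0,0,0],[0,0.043,-0.129,-0.007,0,-0.4,0],[0,0.086,-0.129,-0.0145,0,-0.8,0]])

```text
clock: 36.35
eef_pos: [473.7, -311.6, 150.0]
orientation: [-1.571, -0.0, 1.491]
wrist_force: [0.3, -0.3, -2.4]
grip_width: 0.469
```

Emit:
drive_tool(increments=[[0,0.043,0,-0.0075,0,-0.5,0],[0,0.0855,0,-0.0155,0,-0.9,0],[0,0.1285,0,-0.023,0,-1.3,0],[0,0.1715,0,-0.031,0,-1.7,0],[0,0.2145,0,-0.0385,0,-2.1,0]])

```text
clock: 36.98
eef_pos: [529.0, -100.3, 149.8]
orientation: [-1.57, -0.0, 1.529]
wrist_force: [0.3, -0.6, -1.3]
grip_width: 0.47
```

Emit:
drive_tool(increments=[[0,0.0425,0,-0.0095,0,-0.4,0],[0,0.085,0,-0.0185,0,-0.9,0],[0,0.1275,0,-0.028,0,-1.3,0],[0,0.17,0,-0.0375,0,-1.7,0],[0,0.17,0,-0.0375,0,-1.7,0]])

```text
clock: 37.6
eef_pos: [573.5, 68.8, 149.4]
orientation: [-1.57, -0.0, 1.562]
wrist_force: [0.5, -0.8, -2.1]
grip_width: 0.468
```

Emit:
drive_tool(increments=[[0,0,0,0,0,0,0],[0,0,0,0,0,0,0]])

```text
clock: 37.85
eef_pos: [573.4, 65.5, 149.9]
orientation: [-1.571, 0.0, 1.557]
wrist_force: [-0.1, -0.3, -1.1]
grip_width: 0.469
```

Emit:
drive_tool(increments=[[0,0,0.0245,-0.001,0,0,0],[0,0,0.0495,-0.0025,0,0,0],[0,0,0.074,-0.0035,0,0,0],[0,0,0.099,-0.0045,0,0,0],[0,0,0.1235,-0.006,0,0,0]])

```text
clock: 38.48
eef_pos: [579.5, 65.4, 25.8]
orientation: [-1.571, -0.0, 1.557]
wrist_force: [-1.6, 1.8, 18.5]
grip_width: 0.465
```

Emit:
drive_tool(increments=[[0,0,0,0,0,0,0],[0,0,0,0,0,0,0],[0.53,0,0,0,0,0,0],[0.53,0,0,0,0,0,0],[0.53,0,0,0,0,0,0]])

```text
clock: 39.1
eef_pos: [579.7, 66.4, 26.7]
orientation: [-1.571, -0.0, 1.558]
wrist_force: [-0.2, -0.8, -0.0]
grip_width: 0.528
```

Emit:
drive_tool(increments=[[0.53,0,0,0,0,0,0],[0.53,0,-0.041,0,0,0,0],[0.53,0,-0.082,0,0,0,0],[0.53,0,-0.124,0,0,0,0]])

```text
clock: 39.6
eef_pos: [579.4, 66.4, 151.8]
orientation: [-1.571, -0.0, 1.558]
wrist_force: [0.1, 0.0, 0.6]
grip_width: 0.529
```

```bash
python3 - <<'E'
from h import *
b=get_image('top')[:,:,::-1];cv2.imwrite('pics/raw_top5.png',b)
a=cv2.imread('pics/raw_top4.png').astype(int)
D=np.abs(a-b).max(2)
for n,(u,v) in dict(bR=(350,216)).items(): print(n,np.percentile(D[v-20:v+20,u-15:u+15],[50,95]))
E
python3 -c "
from plan import *
plan([(419,-288.5,200,100,1,2,50)])
print()
plan([(419,-288.5,12,100,1,1,45),(419,-288.5,12,100,0,5)])
"
```

```text
bR [ 5. 81.]
[[1,-0.0445,-0.006,0.0195,0,-1.3,0],[1,-0.089,-0.0125,0.039,0,-2.7,0],[1,-0.134,-0.0185,0.059,0,-4.0,0],[1,-0.1785,-0.0245,0.0785,0,-5.4,0],[1,-0.223,-0.031,0.098,0,-6.7,0]]
[[1,-0.042,-0.006,0.0245,0,-1.3,0],[1,-0.084,-0.0125,0.0495,0,-2.7,0],[1,-0.126,-0.0185,0.074,0,-4.0,0],[1,-0.126,-0.0185,0.074,0,-4.0,0],[1,-0.126,-0.0185,0.074,0,-4.0,0]]
end [ 419.   -288.43  200.    100.  ]

[[1,-0.0,0.0375,0.0,0,-0.0,0],[1,-0.0,0.075,0.0,0,-0.0,0],[1,-0.0,0.113,0.0,0,-0.0,0],[1,-0.0,0.1505,0.0,0,-0.0,0],[1,-0.0,0.188,0.0,0,-0.0,0]]
[[1,-0.0,0.0,0.0,0,-0.0,0],[0,-0.0,0.0,0.0,0,-0.0,0],[0,-0.0,0.0,0.0,0,-0.0,0],[0,-0.0,0.0,0.0,0,-0.0,0],[0,-0.0,0.0,0.0,0,-0.0,0]]
[[0,-0.0,0.0,0.0,0,-0.0,0],[0,-0.0,0.0,0.0,0,-0.0,0]]
end [ 419.   -288.43   12.    100.  ]
```

Run:
```python
import cv2
a=cv2.imread('pics/raw_top5.png')[125:240,190:400];cv2.imwrite('pics/t5c.png',cv2.resize(a,None,fx=3.8,fy=3.8,interpolation=cv2.INTER_CUBIC))
```

```text
(no output)
```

View pics/t5c.png

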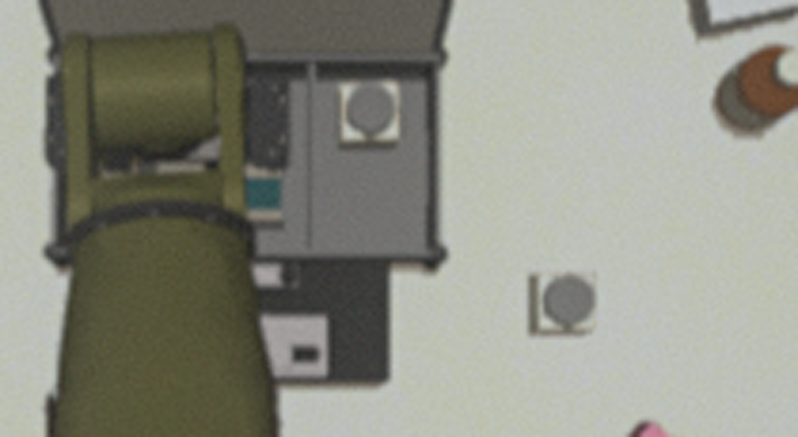

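Run:
```python
from h import *
T=cam('top');print(onz(T,(190+570/3.8-.4,125+300/3.8-.4),70))
for c in [(539,274),(595,273),(595,332),(539,332)]: print(onz(T,(190+c[0]/3.8-.4,125+c[1]/3.8-.4),50))
```

```text
[ 458.85081972 -254.75383322   70.        ]
[ 482.25171163 -232.31769481   50.        ]
[ 482.54039314 -279.4413403    50.        ]
[ 432.79395778 -278.17357819   50.        ]
[ 433.3248355  -231.18696653   50.        ]
```

```bash
echo '[580.14,66.4,150.5,89.3]' > cmd.json; python3 -c "
from plan import *
plan([(458,-255,190,90,1,2,50)])
print()
plan([(458,-255,12,90,1,1,45),(458,-255,12,90,0,5)])
print()
plan([(458,-255,135,90,0,0,45),(540,-93,135,89.3,0,3,45)])
print()
plan([(540,-93,17.5,89.3,0,3,30),(540,-93,17.5,89.3,.64,3),(540,-93,140,89.3,.64,0,40),(430,-93,300,89.3,.64,2,50)])
"
```

```text
[[1,-0.046,-0.0055,0.017,0,-0.1,0],[1,-0.092,-0.0115,0.034,0,-0.2,0],[1,-0.1385,-0.017,0.0505,0,-0.3,0],[1,-0.1845,-0.0225,0.0675,0,-0.4,0],[1,-0.2305,-0.028,0.0845,0,-0.5,0]]
[[1,-0.046,-0.006,0.017,0,-0.1,0],[1,-0.092,-0.0115,0.0345,0,-0.2,0],[1,-0.092,-0.0115,0.0345,0,-0.2,0],[1,-0.092,-0.0115,0.0345,0,-0.2,0]]
end [ 458.01 -254.93  190.     90.  ]

[[1,-0.0,0.0445,0.0,0,-0.0,0],[1,-0.0,0.089,0.0,0,-0.0,0],[1,-0.0,0.1335,0.0,0,-0.0,0],[1,-0.0,0.178,0.0,0,-0.0,0],[1,-0.0,0.178,0.0,0,-0.0,0]]
[[0,-0.0,0.0,0.0,0,-0.0,0],[0,-0.0,0.0,0.0,0,-0.0,0],[0,-0.0,0.0,0.0,0,-0.0,0],[0,-0.0,0.0,0.0,0,-0.0,0],[0,-0.0,0.0,0.0,0,-0.0,0]]
[[0,-0.0,0.0,0.0,0,-0.0,0]]
end [ 458.01 -254.93   12.     90.  ]

[[0,-0.0,-0.041,0.0,0,-0.0,0],[0,-0.0,-0.082,0.0,0,-0.0,0],[0,-0.0,-0.123,0.0,0,-0.0,0],[0,0.0325,-0.123,-0.0165,0,0.1,0],[0,0.065,-0.123,-0.033,0,0.3,0]]
[[0,0.032,-0.0,-0.016,0,0.1,0],[0,0.0645,-0.0,-0.0325,0,0.3,0],[0,0.097,-0.0,-0.0485,0,0.4,0],[0,0.097,-0.0,-0.0485,0,0.4,0],[0,0.097,-0.0,-0.0485,0,0.4,0]]
[[0,0.0,0.0,0.0,0,-0.0,0]]
end [540.02 -93.18 135.    89.3 ]

[[0,0.0,0.0295,0.0,0,-0.0,0],[0,0.0,0.059,0.0,0,-0.0,0],[0,0.0,0.088,0.0,0,-0.0,0],[0,0.0,0.1175,0.0,0,-0.0,0],[0,0.0,0.1175,0.0,0,-0.0,0]]
[[0,0.0,-0.0,0.0,0,-0.0,0],[0,0.0,-0.0,0.0,0,-0.0,0],[0.64,0.0,-0.0,0.0,0,-0.0,0],[0.64,0.0,-0.0,0.0,0,-0.0,0],[0.64,0.0,-0.0,0.0,0,-0.0,0]]
[[0.64,0.0,-0.0,0.0,0,-0.0,0],[0.64,0.0,-0.031,0.0,0,-0.0,0],[0.64,0.0,-0.061,0.0,0,-0.0,0],[0.64,0.0,-0.092,0.0,0,-0.0,0],[0.64,0.0,-0.123,0.0,0,-0.0,0]]
[[0.64,-0.0005,-0.04,0.0275,0,-0.0,0],[0.64,-0.0005,-0.08,0.055,0,-0.0,0],[0.64,-0.001,-0.1195,0.0825,0,-0.0,0],[0.64,-0.001,-0.1595,0.11,0,-0.0,0],[0.64,-0.001,-0.1595,0.11,0,-0.0,0]]
[[0.64,-0.0,0.0,0.0,0,-0.0,0]]
end [430.01 -92.84 300.    89.3 ]
```

Emit:
drive_tool(increments=[[1,-0.046,-0.0055,0.017,0,-0.1,0],[1,-0.092,-0.0115,0.034,0,-0.2,0],[1,-0.1385,-0.017,0.0505,0,-0.3,0],[1,-0.1845,-0.0225,0.0675,0,-0.4,0],[1,-0.2305,-0.028,0.0845,0,-0.5,0]])

```text
clock: 40.28
eef_pos: [491.5, -164.4, 178.6]
orientation: [-1.571, 0.0, 1.567]
wrist_force: [1.0, 1.2, 0.3]
grip_width: 0.99
```

Emit:
drive_tool(increments=[[1,-0.046,-0.006,0.017,0,-0.1,0],[1,-0.092,-0.0115,0.0345,0,-0.2,0],[1,-0.092,-0.0115,0.0345,0,-0.2,0],[1,-0.092,-0.0115,0.0345,0,-0.2,0]])

```text
clock: 40.78
eef_pos: [457.5, -254.5, 189.7]
orientation: [-1.571, -0.0, 1.57]
wrist_force: [-0.5, 0.5, -0.3]
grip_width: 1.0
```

Emit:
drive_tool(increments=[[1,0,0.0445,0,0,0,0],[1,0,0.089,0,0,0,0],[1,0,0.1335,0,0,0,0],[1,0,0.178,0,0,0,0],[1,0,0.178,0,0,0,0]])

```text
clock: 41.4
eef_pos: [456.3, -252.9, 9.6]
orientation: [-1.566, -0.003, 1.572]
wrist_force: [0.0, -0.0, 0.6]
grip_width: 1.001
```

Emit:
drive_tool(increments=[[0,0,0,0,0,0,0],[0,0,0,0,0,0,0],[0,0,0,0,0,0,0],[0,0,0,0,0,0,0],[0,0,0,0,0,0,0]])

```text
clock: 42.02
eef_pos: [457.5, -255.1, 12.3]
orientation: [-1.571, 0.0, 1.571]
wrist_force: [-1.6, 0.8, 3.4]
grip_width: 0.532
```

Emit:
drive_tool(increments=[[0,0,0,0,0,0,0],[0,0,0,0,0,0,0]])

```text
clock: 42.28
eef_pos: [457.5, -255.1, 12.2]
orientation: [-1.571, 0.0, 1.571]
wrist_force: [-1.6, 0.8, 6.2]
grip_width: 0.527
```

Emit:
drive_tool(increments=[[0,0,-0.041,0,0,0,0],[0,0,-0.082,0,0,0,0],[0,0,-0.123,0,0,0,0],[0,0.0325,-0.123,-0.0165,0,0.1,0],[0,0.065,-0.123,-0.033,0,0.3,0]])

```text
clock: 42.9
eef_pos: [490.6, -189.3, 135.1]
orientation: [-1.571, 0.0, 1.564]
wrist_force: [0.3, 0.3, -2.5]
grip_width: 0.529
```

Emit:
drive_tool(increments=[[0,0.032,0,-0.016,0,0.1,0],[0,0.0645,0,-0.0325,0,0.3,0],[0,0.097,0,-0.0485,0,0.4,0],[0,0.097,0,-0.0485,0,0.4,0],[0,0.097,0,-0.0485,0,0.4,0]])

```text
clock: 43.52
eef_pos: [539.0, -93.6, 134.6]
orientation: [-1.57, 0.0, 1.559]
wrist_force: [-0.1, -0.0, -1.5]
grip_width: 0.528
```

Emit:
drive_tool(increments=[[0,0,0,0,0,0,0]])

```text
clock: 43.65
eef_pos: [539.1, -94.0, 134.9]
orientation: [-1.571, 0.0, 1.557]
wrist_force: [0.8, 0.2, -1.7]
grip_width: 0.531
```

Emit:
drive_tool(increments=[[0,0,0.0295,0,0,0,0],[0,0,0.059,0,0,0,0],[0,0,0.088,0,0,0,0],[0,0,0.1035,0,0,0,0],[0,0,0.1035,0,0,0,0]])

```text
clock: 44.28
eef_pos: [539.0, -93.5, 31.0]
orientation: [-1.569, -0.0, 1.558]
wrist_force: [0.6, -0.0, -1.1]
grip_width: 0.53
```

Emit:
drive_tool(increments=[[0,0,0.006,0,0,0,0],[0,0,0.013,0,0,0,0],[0,0,0.013,0,0,0,0],[0,0,0.013,0,0,0,0]])

```text
clock: 44.78
eef_pos: [539.6, -93.2, 18.7]
orientation: [-1.571, 0.0, 1.558]
wrist_force: [-0.5, 0.0, -2.0]
grip_width: 0.529
```

Emit:
drive_tool(increments=[[0,0,0.001,0,0,0,0],[0,0,0.001,0,0,0,0],[0.64,0,0.001,0,0,0,0],[0.64,0,0.001,0,0,0,0],[0.64,0,0.001,0,0,0,0]])

```text
clock: 45.4
eef_pos: [539.5, -93.2, 17.5]
orientation: [-1.571, 0.0, 1.558]
wrist_force: [-0.3, 0.2, 0.2]
grip_width: 0.64
```

Emit:
drive_tool(increments=[[0.64,0,0,0,0,0,0],[0.64,0,-0.031,0,0,0,0],[0.64,0,-0.061,0,0,0,0],[0.64,0,-0.092,0,0,0,0],[0.64,0,-0.123,0,0,0,0]])

```text
clock: 46.02
eef_pos: [539.3, -93.2, 141.5]
orientation: [-1.571, 0.0, 1.558]
wrist_force: [-0.3, 0.2, -0.1]
grip_width: 0.64
```

Emit:
drive_tool(increments=[[0.64,-0.025,-0.035,0.025,0,0,0],[0.64,-0.05,-0.07,0.05,0,0,0],[0.64,-0.075,-0.1,0.075,0,0,0],[0.64,-0.11,-0.13,0.1,0,0,0],[0.64,-0.145,-0.15,0.125,0,0,0]])

```text
clock: 46.65
eef_pos: [411.8, -237.6, 292.0]
orientation: [-1.572, 0.001, 1.559]
wrist_force: [0.1, -0.6, -1.1]
grip_width: 0.641
```

Emit:
drive_tool(increments=[[0.64,-0.04,0,0.03,0,0,0],[0.64,-0.08,0,0.06,0,0,0],[0.64,-0.12,0,0.08,0,0,0],[0.64,-0.12,0,0.08,0,0,0]])

```text
clock: 47.15
eef_pos: [329.8, -357.4, 290.2]
orientation: [-1.57, -0.0, 1.555]
wrist_force: [0.4, 0.2, -0.6]
grip_width: 0.639
```

Run:
```python
from h import *
b=get_image('top')[:,:,::-1];s=get_image('scene')[:,:,::-1]
cv2.imwrite('pics/raw_top6.png',b);cv2.imwrite('pics/raw_scene6.png',s)
A=cv2.resize(b[110:270,110:420],(775,400),interpolation=cv2.INTER_CUBIC)
cv2.imwrite('pics/f1.png',A)
cv2.imwrite('pics/f2.png',cv2.resize(s[100:300,150:400],None,fx=3,fy=3,interpolation=cv2.INTER_CUBIC))
a=cv2.imread('pics/raw_top0.png').astype(int);D=np.abs(a-b).max(2)
for n,(u,v) in dict(beaker=(174,213),syr=(130,149),syr2=(392,147),pinkL=(187,257),pinkR=(370,252)).items(): print(n,np.percentile(D[v-14:v+14,u-14:u+14],[50,95]))
```

```text
beaker [20. 25.]
syr [18. 24.]
syr2 [17. 24.]
pinkL [21.   24.85]
pinkR [ 80.5 125. ]
```

View pics/f1.png

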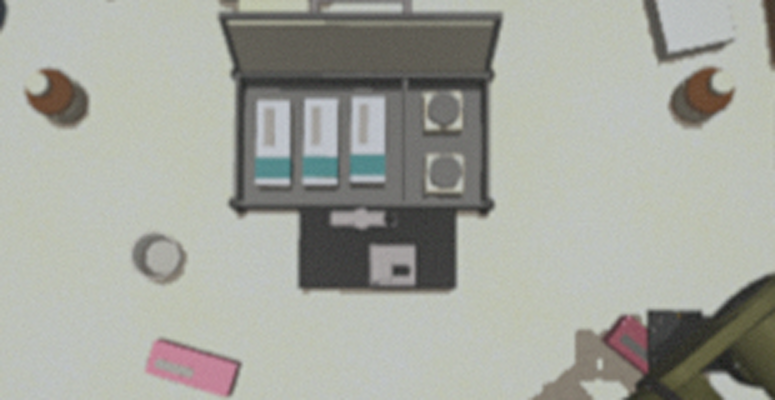

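View pics/f2.png

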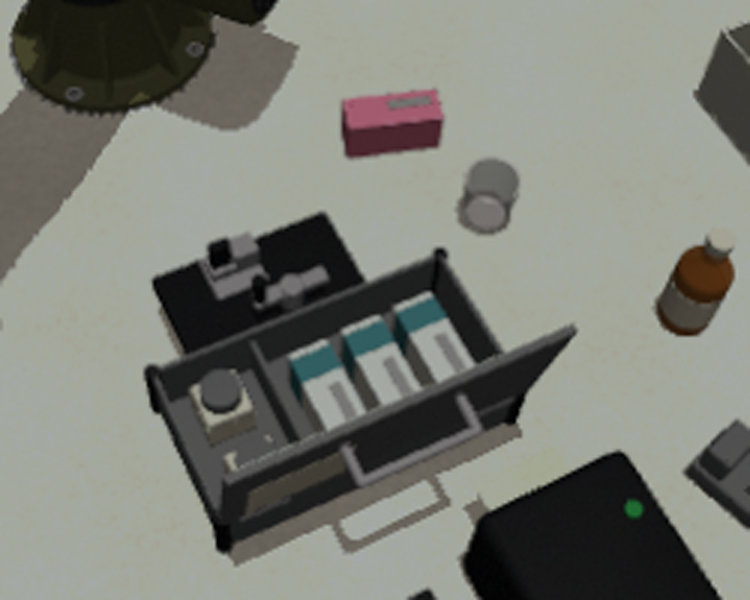

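```bash
python3 -c "
from h import *
print(close_job())"
```

```text
the job is handed in; nothing more can be done
None
```

The job is handed in at about 47 s of the 210 s allowed. The keeper and latch are open, the lid is on its stop, and all three white cartons and both tablet bottles are packed.

- **Catches and lid:** I drew the keeper back to its stop (about 43 N of resistance), swung the latch to its stop (about 23 N), then lifted the lid onto its stop (about 59 N). Those forces were higher than they needed to be, but below the 120 N wrist limit.
- **Packing:** The last top and scene pictures show the three cartons flat, side by side and apart in the wide bay. Both bottles are upright on the floor of the narrow bay.
- **Bystanders:** Compared with the first picture, the beaker, both amber bottles and the left pink carton have not moved. The arm partly hid the right pink carton in the final picture, so I could not check that one by comparison.
- **Mishaps:** My first pinch on the keeper caught the block beside the fin. The width read about 19 mm instead of 12, so I re-gripped before pulling. One bottle was knocked about 5 cm aside before I fetched it; I saw it in the top picture, measured it again and placed it normally. I saw no sign of the grip slackening.
- **Disagreements and limits:**
  - Carton lengths measured 104 to 107 mm against the stated 110; their widths and the grip widths matched.
  - The keeper's measured travel was about 18.5 mm, because it can start up to 2 mm open.
  - I did not measure the final keeper, latch and lid positions to the millimetre. They rest on the stop forces and the last pictures.

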